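# Stopper the solvent flask and hold the soaking tank's sprung lid at its setting arm

### The arm

A 6-joint arm with a two-finger parallel gripper is mounted at the origin on a cart in front of the work surface, level with it; the furniture and walls round the work are solid. World frame = base frame: x ahead of the robot, y to its left, z up, the work surface at z = 0. Lengths are in m, angles in rad, forces in N, time in s.
With the tool pointing down it reaches from about 0.375 to 0.925 m from the base axis. Payload 5.7 kg.
Tool frame: the origin (TCP) lies between the finger pads; the fingertips stand 8 mm ahead of it and the grasp point (between the pads) lies 11 mm behind it; z points along the fingers, y is the direction in which the jaws open and shut (so a half turn about z gives the same grasp; the last joint's range is limited). The gripper opens to 88 mm and grips with 3 to 60 N. Pads are 20 mm wide; open, the fingers measure 115 mm over their backs; the gripper's body (75 mm by 178 mm) begins 61 mm behind the grasp point.
Start: joints at [-1.332, 0.359, 1.51, -0, 1.272, -0.115], TCP at [0.208, -0.563, 0.199] pointing down, gripper open.
Joint ranges: [-2.97, 2.97], [-1.01, 2.36], [0.21, 2.38], [-0.96, 4.11], [0.2, 2.71], [-2.98, 2.98]. Speed limits (rad/s): [2.39, 2.39, 3.14, 3.14, 3.14, 3.14].

### API

Orientations are given as [roll, pitch, yaw] about the fixed x, y, z axes, in that order (R = Rz(yaw) Ry(pitch) Rx(roll)).
In Python, from plant import telemetry, imaging, workorder gives the robot as it stands. The module is installed in compiled form; this text tells all that it offers.
- The arm moves only by the tool apply_moves, never from a script. Its argument "commands" is a list of rows, each an object of numbers: "dx", "dy", "dz": the shift along the tool's x, y, z each as a share of 0.2 m, from -1 to 1; "wx", "wy", "wz": the turn, a rotation vector about the tool's x, y, z each as a share of 1.5 rad, from -1 to 1. A call has 1 to 8 rows; each row is the pose to reach, as a shift and turn from the pose measured when the call began, along the tool's axes at that moment; what a row does not reach only later rows make up. A row lasts 1/12 s, in which the tool goes at most 41.7 mm and 7.16 degrees, less where a joint would pass 70% of its speed; a pose out of reach is approached as far as the arm can. A call with a number of a shift or a turn outside -1 to 1 is refused whole. A call with a gripper value outside its range is refused whole. "fingers" is the closure, from 0 (fully open) to 1 (shut), set as the call begins (left out, the last holds). The fingers move at their own pace and stop on an object; the grip force is fixed at half the most. Time passes only in rows, so rows that repeat a pose let the fingers close. It gives the time, the measured TCP pose, the force and the opening at its end, in the units of the state.
- telemetry.sense(): the state, without advancing time (a new reading comes with each control period).
- imaging.get_image(name): name is "side" or "top" or "wrist"; returns a dict with "image" (480x640x3 uint8, red, green, blue), "fov_y" (degrees; the focal length in pixels is half the picture's height over the tangent of half this angle, whatever the lens; pixels are square), "cx", "cy" (the principal point, pixels), "origin" and "orientation" of the camera in the world; the wrist camera has in their place "hand_eye" (4x4, takes a point from camera to tool coordinates, whose origin is the TCP and whose axes are the flange's). Camera axes: x right, y up, looking along -z (the intrinsics and any distortion apply to the point x, -y, -z); pixel columns grow to the right and rows downward; lengths in m; the calibration is good to about 2 mm. A picture is of the moment at which its call begins: read the wrist's pose just before it. There is no depth.
- workorder.finish_job(): hands the job in, once; it reports no verdict.
The state is a dict: "clock": time; "joint_pos": joint angles; "qd": joint speeds; "joint_torque": joint torques, N m; "tcp_pos": TCP position; "tcp_rot": TCP orientation; "force": force on the tool from outside, world axes, zero at the start; "ft_torque": the same for the moment, N m; "grip_width": finger opening in m.
Only numpy, scipy, OpenCV 4.12 (cv2) and the standard library are available. Lean on these libraries where they do the work, as an engineer would, in place of code of your own. Each camera call takes 0.05 s, during which the arm holds its last target.

### The job

The brush-soaking tank is to be aired and looked into: first close the aluminium solvent flask by taking the tapered stopper out of its wooden rest block, seating it upright in the flask's neck fully down to its flange, and letting it go. Then take the tank's sprung lid by its knob, raise it just until it is in line with the setting arm at the tank's side, without flinging it wide open, and finish while still holding it steady there (let go, it snaps shut). Leave the flask standing, do not shift the setting arm, and leave the other things where they are.

Things in the scene. Friction and masses are not known exactly. Their poses are not given: they have to be found in the camera images.
- tank: grey steel soaking tank, 150x150 mm, 85 mm high to the rim, fixed to the bench. Origin: centre of its underside on the bench; z up; its front is its -x side (towards the robot, turned by some yaw), y to its left seen from the robot. The hinge line of the lid is parallel to its y axis, 79 mm behind (+x of) the origin and 88 mm up.
- lid (a joint): angle of the sprung lid in rad, 0 = shut, grows as its front edge rises (to 1.3). A spring pulls it shut at all times: moving the knob along its arc takes about 4 N when shut, 6 to 7 N at 0.8 rad. Lid: 6 mm grey plate 156x154 mm, hinged at its far edge.
- lid_hinge (a point): centre of the lid's hinge line; axes turn with the lid (x from the front edge to the hinge along the plate, y along the hinge to the left, z out of its upper face).
- lid_knob (a point): centre of the round black knob on the lid near its front edge: head 28 mm diameter, 25 mm tall, on a 12 mm stem. In the lid's frame it lies 130 mm in front of the hinge and 35 mm above it (32 mm above the lid's upper face); lid shut: 123 mm above the bench. It can turn between the finger pads as the lid rises, so the tool may stay vertical.
- lid_tongue (a point): small steel tongue at the left side of the lid near the front edge, 150 mm from the hinge; it meets the setting arm's tip side by side when the lid is at the marked angle. Axes as the lid's.
- setting_arm (a joint): marked angle in rad on the same scale as the lid's: 0 = level, lid and arm are in line when both values are equal. Held by stiff friction; between 0.35 and 0.75 at the start.
- setting_tip (a point): ball end of the setting arm, an 8 mm thick, 150 mm long steel rod with a 15 mm ball that pivots on the lid's hinge line 97 mm to the left of the tank's middle plane, pointing forward and up at the marked angle. Axes turn with the arm (x along the rod to the pivot).
- flask: open aluminium flask standing loose on the bench, 0.5 kg, 72 mm diameter, 120 mm high; above a sloped shoulder (70 to 95 mm up) a straight neck of 37 mm outer and 28 mm inner diameter. Origin: centre of its underside, z up.
- flask_mouth (a point): centre of the flask's mouth at the rim, 120 mm above its underside.
- stopper: tapered dark rubber stopper with a wooden grip, 69 mm tall, about 50 g. Origin: centre of its lower, narrow end; z up its axis. Plug 17 mm diameter at the end, 25 mm at 30 mm up; flange 39 mm diameter from 30 to 35 mm; round grip 22 mm diameter from 35 to 69 mm. Starts upright in the rest's hole, flange on the block. Seated in the flask, its origin is 90 mm above the flask's underside.
- rest: light wooden rest block 70x70x38 mm, fixed, with a 30 mm hole through its middle in which the stopper stands. Origin: centre of its underside.
- wax_tin: round tin, 69 mm diameter, 32 mm high: a bystander. Origin: centre of its underside.
- tape_measure: yellow tape measure, 34x70x62 mm: a bystander. Origin: centre of its underside.
- sanding_block: brown sanding block, 52x90x27 mm: a bystander. Origin: centre of its underside.
Things that resemble listed ones, but are neither listed nor needed, are in the scene too. Leave any blue look-alike of the stopper alone. Leave any pink look-alike of the flask alone.

How it is judged:
By the outcome, as a careful person would: the job done as asked, in the order asked, and still so for the second after the job is handed in, while the arm keeps its last pose, push and grip.
It also fails if it takes over 64 s, if anything falls off the work surface, if the arm or the gripper's body presses on something with over 40 N, if the wrist force passes 120 N, or if a joint passes its speed limit or range.

## Working session

There is one attempt and no reset: what is moved stays moved. The work goes in short steps, Python scripts to look and compute and a tool call to move; the robot and the scene stay as the last step left them, time stands still between calls to the robot, and variables do not carry over. Pictures are saved under pics/ and viewed, and the job is handed in when it is done.

Besides the shell and the picture viewer there is one more tool, called after "Request:" in YAML: its name, and indented under it one key for each argument. apply_moves: Moves the arm, as the interface text tells. Its arguments: {"type":"object","properties":{"commands":{"type":"array","items":{"type":"object","properties":{"dx":{"type":"number","minimum":-1,"maximum":1},"dy":{"type":"number","minimum":-1,"maximum":1},"dz":{"type":"number","minimum":-1,"maximum":1},"wx":{"type":"number","minimum":-1,"maximum":1},"wy":{"type":"number","minimum":-1,"maximum":1},"wz":{"type":"number","minimum":-1,"maximum":1}}}},"fingers":{"type":"number"}},"required":["commands"]}

```bash
mkdir -p pics; ls; python3 - <<'E'
from plant import telemetry, imaging, workorder
import cv2
s=telemetry.sense();print(s)
for n in ["side","top","wrist"]:
    d=imaging.get_image(n);im=d.pop("image");print(n,d)
    cv2.imwrite(f"pics/{n}0.png",im[:,:,::-1])
E
```

```text
pics
{'clock': 0.0, 'joint_pos': array([-1.33209662e+00,  3.59506595e-01,  1.51142455e+00,  5.24786604e-05,
        1.27250147e+00, -1.15082470e-01]), 'qd': array([ 9.85646579e-04, -8.00002196e-04,  7.27698837e-05, -2.00234068e-03,
        6.30579675e-04, -7.31725286e-04]), 'joint_torque': array([ 3.37692363e-04, -5.15366077e+01, -2.70729768e+01,  6.71152398e-02,
        3.50324297e-02, -1.49255570e-04]), 'tcp_pos': array([ 0.20771652, -0.56211714,  0.1977117 ]), 'tcp_rot': array([-3.13977062e+00, -2.61080554e-04,  3.53766472e-01]), 'force': array([-0.06416495, -0.02925844, -1.21368695]), 'ft_torque': array([-0.03229631, -0.01073594, -0.05406352]), 'grip_width': 0.08764205104485064}
side {'fov_y': 45.096388805941494, 'cx': 321.8163617330156, 'cy': 239.0662455710272, 'origin': array([-0.10170032,  0.87606144,  0.98266362]), 'orientation': array([ 0.8803154 , -0.01899619, -2.51937462])}
top {'fov_y': 48.32221196781735, 'cx': 318.32772889830574, 'cy': 241.47174174669408, 'origin': array([ 0.34979009, -0.03180063,  1.31056217]), 'orientation': array([ 0.12888503,  0.02123064, -1.59951282])}
wrist {'fov_y': 61.649497352462646, 'cx': 320.286704444737, 'cy': 240.66713480537626, 'hand_eye': array([[-1.07885897e-03,  9.67370377e-01,  2.53364145e-01,
         6.85436233e-02],
       [ 9.99999403e-01,  9.99552859e-04,  4.41737704e-04,
         6.44600691e-04],
       [ 1.74073113e-04,  2.53364471e-01, -9.67370878e-01,
        -1.87096192e-01],
       [ 0.00000000e+00,  0.00000000e+00,  0.00000000e+00,
         1.00000000e+00]])}
```

View pics/side0.png

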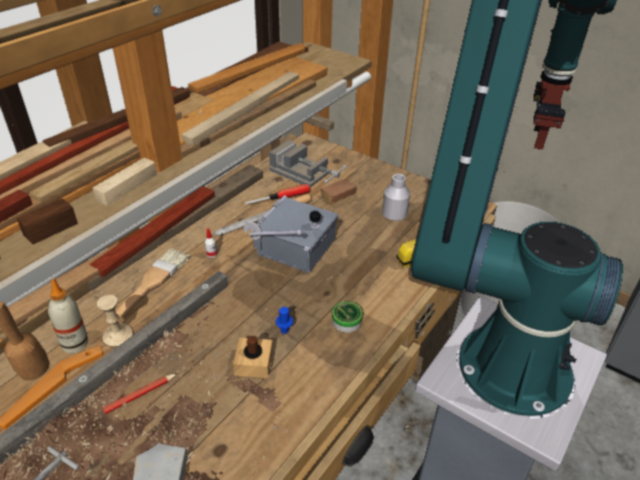

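View pics/top0.png

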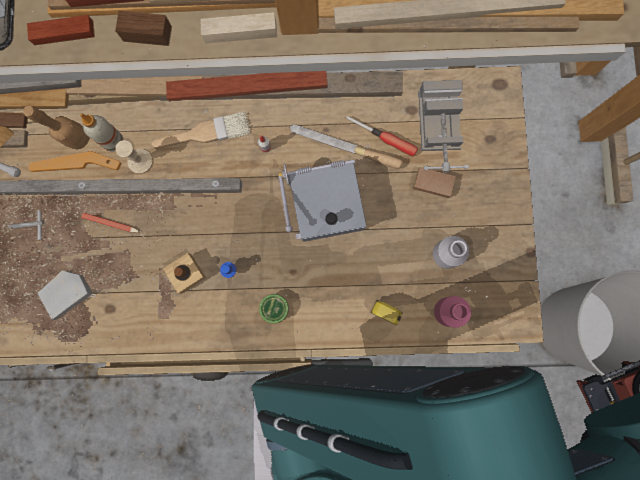

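View pics/wrist0.png

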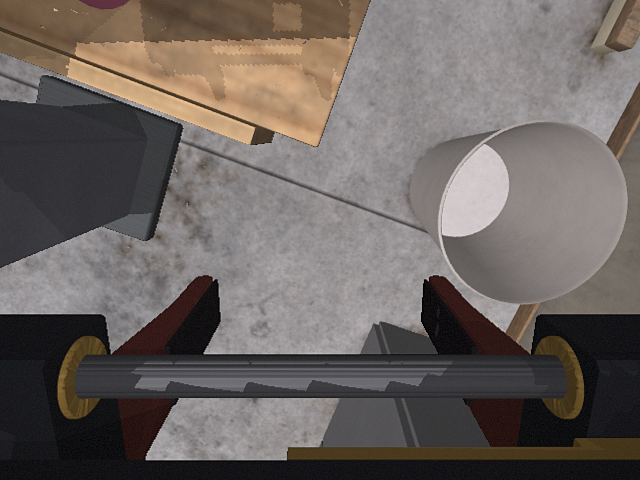

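The side and top views show the stopper in its rest (top about 183,272), the blue look-alike at (228,270), the flask at (453,250), the pink look-alike at (453,312), the tank at (328,200) with its knob at (331,217), and the setting arm left of the tank. I'll enlarge these.

```bash
cat > h.py <<'E'
import numpy as np
from scipy.spatial.transform import Rotation as R
from plant import telemetry, imaging
def cam(n):
    s=telemetry.sense(); d=imaging.get_image(n); im=d["image"]
    f=240/np.tan(np.radians(d["fov_y"]/2))
    if n=="wrist":
        T=np.eye(4);T[:3,:3]=R.from_euler('xyz',s["tcp_rot"]).as_matrix();T[:3,3]=s["tcp_pos"];T=T@d["hand_eye"]
    else:
        T=np.eye(4);T[:3,:3]=R.from_euler('xyz',d["orientation"]).as_matrix();T[:3,3]=d["origin"]
    return dict(im=im,f=f,cx=d["cx"],cy=d["cy"],T=T)
def ray(c,u,v):
    d=c["T"][:3,:3]@np.array([(u-c["cx"])/c["f"],-(v-c["cy"])/c["f"],-1]);return c["T"][:3,3],d/np.linalg.norm(d)
def onz(c,u,v,z):
    o,d=ray(c,u,v);return o+d*(z-o[2])/d[2]
def proj(c,p):
    q=np.linalg.inv(c["T"])@np.append(p,1);return c["cx"]+c["f"]*q[0]/-q[2], c["cy"]+c["f"]*(-q[1])/-q[2]
def tri(rs):
    A=0;b=0
    for o,d in rs:
        P=np.eye(3)-np.outer(d,d);A=A+P;b=b+P@o
    p=np.linalg.solve(A,b);return p,[np.linalg.norm((np.eye(3)-np.outer(d,d))@(p-o)) for o,d in rs]
E
python3 - <<'E'
import cv2,pickle,numpy as np
from h import *
t=cv2.imread("pics/top0.png");s=cv2.imread("pics/side0.png")
def c(im,x,y,w,h,k): return cv2.resize(im[y:y+h,x:x+w],None,fx=k,fy=k,interpolation=cv2.INTER_CUBIC)
cv2.imwrite("pics/t_tank.png",c(t,270,150,110,100,6))
cv2.imwrite("pics/t_flask.png",c(t,420,220,80,60,8))
cv2.imwrite("pics/t_rest.png",c(t,155,240,100,60,8))
cv2.imwrite("pics/s_tank.png",c(s,210,180,140,100,5))
cv2.imwrite("pics/s_flask.png",c(s,370,160,60,70,8))
cv2.imwrite("pics/s_rest.png",c(s,220,290,100,100,6))
E
```

```text
(no output)
```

View pics/t_tank.png

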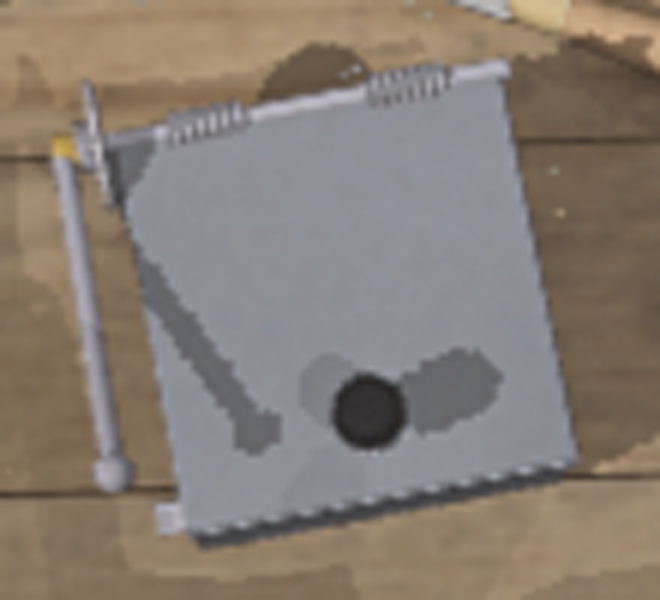

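View pics/t_flask.png

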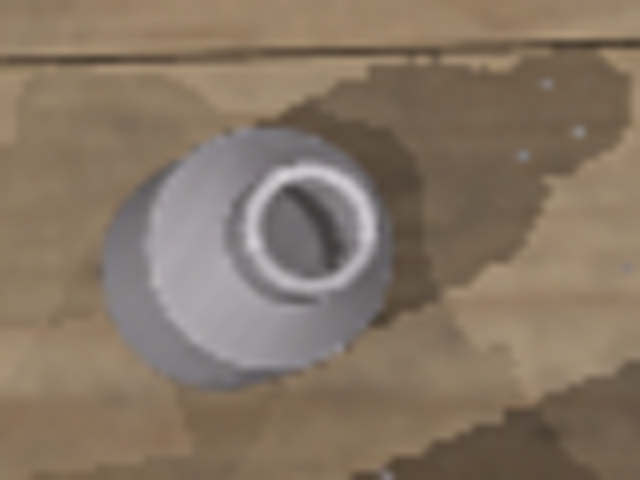

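View pics/t_rest.png

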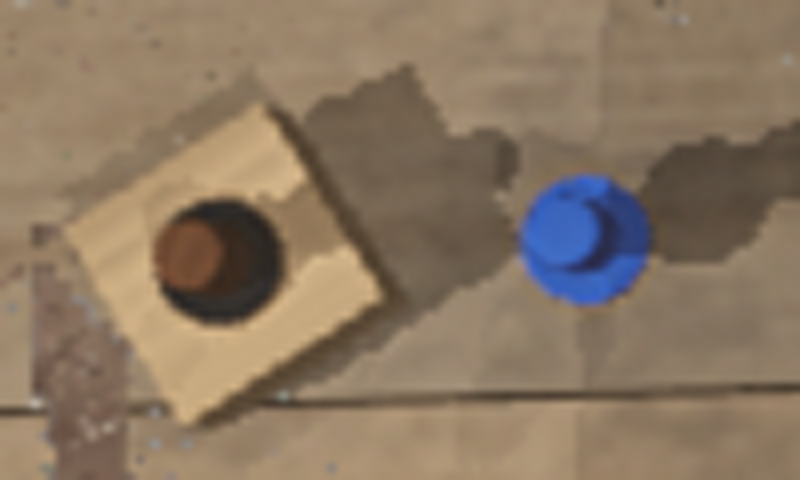

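View pics/s_tank.png

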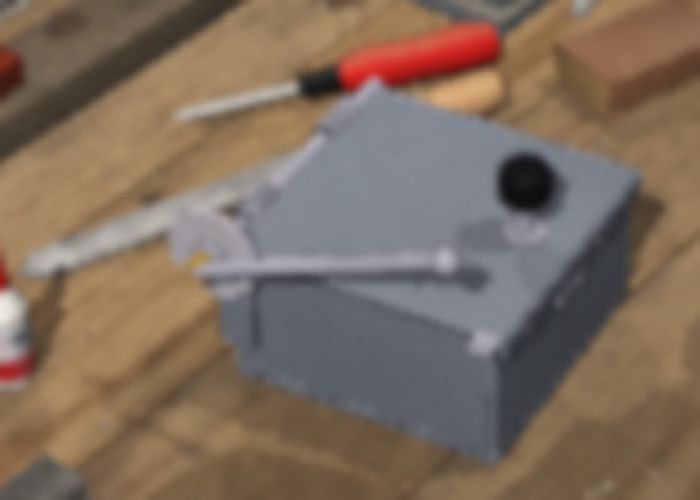

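View pics/s_flask.png

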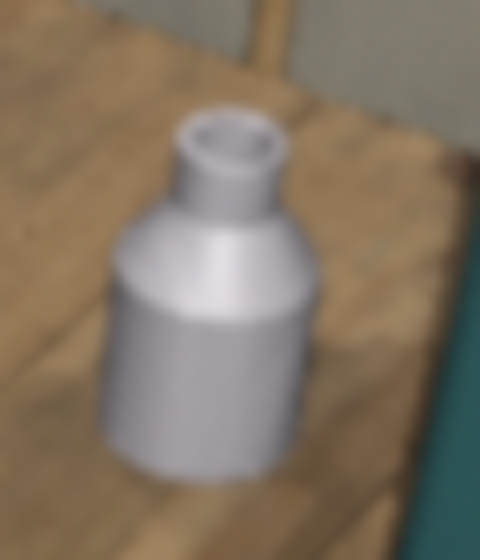

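View pics/s_rest.png

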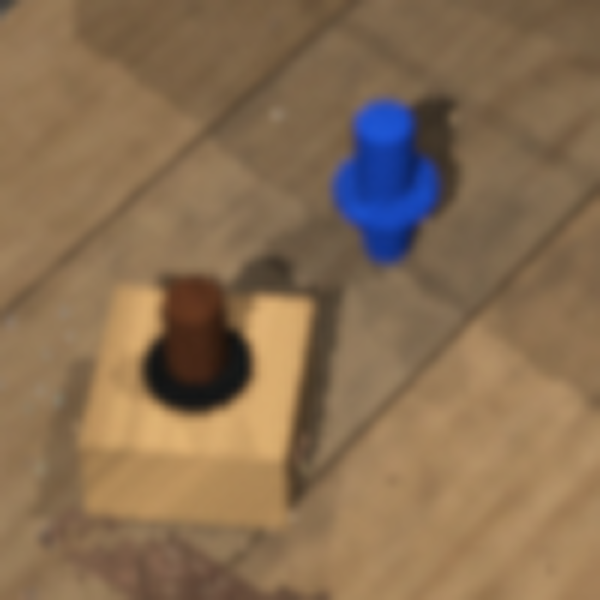

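```bash
cat > m.py <<'E'
from h import *
T=cam("top");S=cam("side")
def tp(u,v,x,y,k): return (x+(u+.5)/k-.5,y+(v+.5)/k-.5)
def both(n,a,b,z):
    print(n,"top@z",onz(T,*a,z).round(4),"side@z",onz(S,*b,z).round(4),"tri",*[np.round(q,4) for q in tri([ray(T,*a),ray(S,*b)])])
both("stopper top",tp(190,256,155,240,8),tp(195,293,220,290,6),.077)
both("mouth",tp(311,229,420,220,8),tp(232,145,370,160,8),.12)
both("knob",tp(368,412,270,150,6),tp(526,182,210,180,5),.123)
both("tip",tp(113,473,270,150,6),tp(446,261,210,180,5),.15)
both("tongue",tp(172,518,270,150,6),tp(483,343,210,180,5),.09)
for n,p in dict(FL=(190,530),FR=(578,460),BR=(503,75),BL=(108,145),tongue=(172,518),pivot=(66,160)).items():
    print(n,onz(T,*tp(*p,270,150,6),.091).round(4))
for n,p in dict(FL=(497,350),FR=(640,178),BR=(375,82),BL=(250,210)).items():
    print("side",n,onz(S,*tp(*p,210,180,5),.091).round(4))
for n,p in dict(a=(70,230),b=(262,103),c=(388,296),d=(190,425)).items():
    print("rest",n,onz(T,*tp(*p,155,240,8),.038).round(4))
print("blue top",onz(T,*tp(562,232,155,240,8),.069).round(4))
for n,u,v,z in [("tin",274,308,.03),("tape",386,311,.06),("pink",457,309,.12),("sand",436,181,.027)]: print(n,onz(T,u,v,z).round(3))
E
python3 m.py
```

```text
stopper top top@z [0.4502 0.3168 0.077 ] side@z [0.4519 0.3177 0.077 ] tri [0.451  0.3173 0.077 ] [0.0009 0.0009]
mouth top@z [ 0.4799 -0.3227  0.12  ] side@z [ 0.4797 -0.3184  0.12  ] tri [ 0.481 -0.323  0.117] [0.0009 0.0009]
knob top@z [ 0.5562 -0.0408  0.123 ] side@z [ 0.5572 -0.041   0.123 ] tri [ 0.5564 -0.0407  0.1234] [0.0004 0.0004]
tip top@z [0.5319 0.0534 0.15  ] side@z [0.5305 0.0582 0.15  ] tri [0.533  0.054  0.1459] [0.0006 0.0006]
tongue top@z [0.5231 0.0355 0.09  ] side@z [0.5242 0.0381 0.09  ] tri [0.5243 0.0361 0.0884] [0.0011 0.0011]
FL [0.5181 0.0286 0.091 ]
FR [ 0.5405 -0.1211  0.091 ]
BR [ 0.6933 -0.098   0.091 ]
BL [0.6706 0.0569 0.091 ]
tongue [0.5229 0.0354 0.091 ]
pivot [0.6652 0.0734 0.091 ]
side FL [0.5151 0.0391 0.091 ]
side FR [ 0.5372 -0.1129  0.091 ]
side BR [ 0.6975 -0.0975  0.091 ]
side BL [0.6784 0.027  0.091 ]
rest a [0.4623 0.364  0.038 ]
rest b [0.4988 0.3063 0.038 ]
rest c [0.4396 0.2683 0.038 ]
rest d [0.403  0.3276 0.038 ]
blue top [0.4546 0.21   0.069 ]
tin [0.36  0.101 0.03 ]
tape [ 0.346 -0.162  0.06 ]
pink [ 0.346 -0.311  0.12 ]
sand [ 0.657 -0.301  0.027]
```

```bash
cat > go.py <<'E'
import sys
from h import *
# usage: go.py x y z yaw  -> full share values to target (tool vertical)
s=telemetry.sense()
Rc=R.from_euler('xyz',s["tcp_rot"])
x,y,z,yaw=map(float,sys.argv[1:5])
d=Rc.inv().apply(np.array([x,y,z])-s["tcp_pos"])/.2
w=(Rc.inv()*R.from_euler('xyz',[np.pi,0,yaw])).as_rotvec()/1.5
print("pos",s["tcp_pos"].round(4),"rot",s["tcp_rot"].round(3),"t",round(s["clock"],2),"F",s["force"].round(1),"w",round(s["grip_width"],4))
print("d",d.round(4),"w",w.round(4),"rows",np.linalg.norm(d)*.2/.0417)
E
python3 go.py 0.4 -0.35 0.3 0.149;python3 go.py 0.55 0 0.3 0.149
```

```text
pos [ 0.2078 -0.5625  0.1981] rot [-3.141 -0.     0.354] t 0.25 F [-0.   0.6 -0.1] w 0.0875
d [ 1.2698 -0.6641 -0.5086] w [-0.0006  0.      0.1365] rows 7.292690759599617
pos [ 0.2078 -0.5625  0.1981] rot [-3.141 -0.     0.354] t 0.25 F [-0.   0.6 -0.1] w 0.0875
d [ 2.5796 -2.0459 -0.5072] w [-0.0006  0.      0.1365] rows 15.977205733064142
```

Request:
apply_moves:
  commands:
    - {"dx":0.25,"dy":-0.12,"dz":-0.4}
    - {"dx":0.5,"dy":-0.25,"dz":-0.5,"wz":0.05}
    - {"dx":0.75,"dy":-0.4,"dz":-0.51,"wz":0.1}
    - {"dx":1,"dy":-0.53,"dz":-0.51,"wz":0.1365}
    - {"dx":1,"dy":-0.7,"dz":-0.51,"wz":0.1365}
    - {"dx":1,"dy":-0.7,"dz":-0.51,"wz":0.1365}
    - {"dx":1,"dy":-0.7,"dz":-0.51,"wz":0.1365}
  fingers: 0

```text
schema error: expected keys dx, dy, dz, wx, wy, wz
```

```bash
python3 go.py 0.48 -0.33 0.3 0.149
```

```text
pos [ 0.2078 -0.5625  0.1981] rot [-3.141 -0.     0.354] t 0.25 F [-0.   0.6 -0.1] w 0.0875
d [ 1.6796 -0.6193 -0.5086] w [-0.0006  0.      0.1365] rows 8.92577125000514
```

All six keys are needed.

Request:
apply_moves:
  commands:
    - {"dx":0.25,"dy":-0.12,"dz":-0.4,"wx":0,"wy":0,"wz":0}
    - {"dx":0.5,"dy":-0.25,"dz":-0.5,"wx":0,"wy":0,"wz":0.05}
    - {"dx":0.75,"dy":-0.4,"dz":-0.51,"wx":0,"wy":0,"wz":0.1}
    - {"dx":1,"dy":-0.53,"dz":-0.51,"wx":0,"wy":0,"wz":0.1365}
    - {"dx":1,"dy":-0.7,"dz":-0.51,"wx":0,"wy":0,"wz":0.1365}
    - {"dx":1,"dy":-0.7,"dz":-0.51,"wx":0,"wy":0,"wz":0.1365}
  fingers: 0

```text
clock: 0.75
tcp_pos: [0.3359, -0.3856, 0.296]
tcp_rot: [-3.141, -0.0, 0.149]
force: [0.6, 0.2, -0.4]
grip_width: 0.0878
```

```bash
python3 go.py 0.48 -0.33 0.3 0.149
```

```text
pos [ 0.3359 -0.3856  0.296 ] rot [-3.141 -0.     0.149] t 0.75 F [ 0.6  0.2 -0.4] w 0.0878
d [ 0.7538 -0.1685 -0.0199] w [-0.0002 -0.0003 -0.0003] rows 3.7055974803532856
```

Request:
apply_moves:
  commands:
    - {"dx":0.2,"dy":-0.05,"dz":-0.02,"wx":0,"wy":0,"wz":0}
    - {"dx":0.4,"dy":-0.1,"dz":-0.02,"wx":0,"wy":0,"wz":0}
    - {"dx":0.6,"dy":-0.17,"dz":-0.02,"wx":0,"wy":0,"wz":0}
    - {"dx":0.75,"dy":-0.17,"dz":-0.02,"wx":0,"wy":0,"wz":0}
    - {"dx":0.75,"dy":-0.17,"dz":-0.02,"wx":0,"wy":0,"wz":0}
    - {"dx":0.75,"dy":-0.17,"dz":-0.02,"wx":0,"wy":0,"wz":0}

```text
clock: 1.25
tcp_pos: [0.4803, -0.329, 0.2995]
tcp_rot: [-3.141, 0.0, 0.151]
force: [-0.3, 0.7, -0.5]
grip_width: 0.0874
```

```bash
cat > snap.py <<'E'
import sys,cv2,pickle
from h import *
c=cam(sys.argv[1]);pickle.dump(c,open(f"pics/{sys.argv[2]}.pkl","wb"))
cv2.imwrite(f"pics/{sys.argv[2]}.png",c["im"][:,:,::-1])
E
python3 snap.py wrist wflask;python3 go.py 0.57 0.05 0.3 0.149
```

```text
pos [ 0.4791 -0.3295  0.2996] rot [-3.141e+00  1.000e-03  1.500e-01] t 1.3 F [-0.1  0.2  0.4] w 0.0877
d [ 7.3300e-01 -1.8082e+00 -1.1000e-03] w [-0.0006  0.0005  0.0006] rows 9.357774583729475
```

View pics/wflask.png

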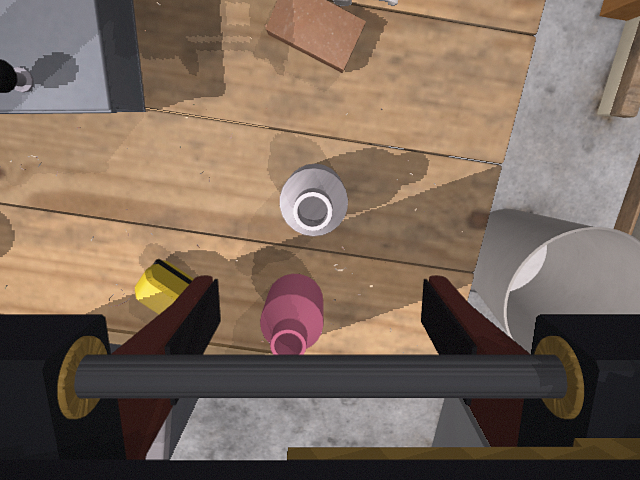

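The wrist view puts the flask mouth at about (313,210), clear of the pink one at (289,340).

```bash
python3 - <<'E'
import pickle,cv2
from h import *
c=pickle.load(open("pics/wflask.pkl","rb"));print(onz(c,313,210.5,.12), onz(c,1,75,.123))
cv2.imwrite("pics/wf2.png",cv2.resize(c["im"][160:250,270:360,::-1],None,fx=6,fy=6,interpolation=cv2.INTER_CUBIC))
E
```

```text
[ 0.48075799 -0.3225577   0.12      ] [ 0.55653305 -0.04529315  0.123     ]
```

View pics/wf2.png

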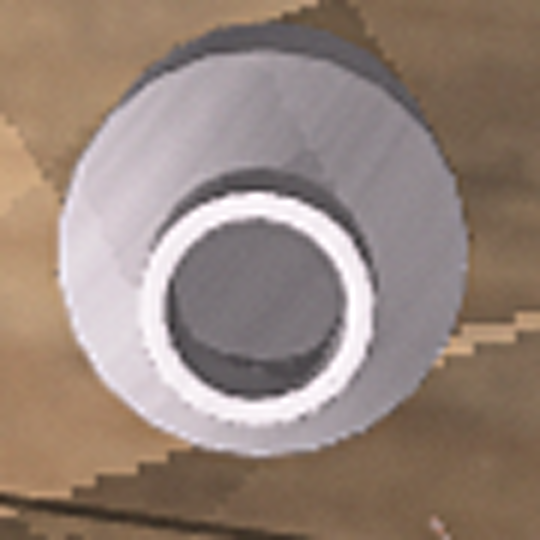

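Request:
apply_moves:
  commands:
    - {"dx":0.08,"dy":-0.2,"dz":0,"wx":0,"wy":0,"wz":0}
    - {"dx":0.16,"dy":-0.4,"dz":0,"wx":0,"wy":0,"wz":0}
    - {"dx":0.24,"dy":-0.6,"dz":0,"wx":0,"wy":0,"wz":0}
    - {"dx":0.32,"dy":-0.8,"dz":0,"wx":0,"wy":0,"wz":0}
    - {"dx":0.4,"dy":-1,"dz":0,"wx":0,"wy":0,"wz":0}
    - {"dx":0.73,"dy":-1,"dz":0,"wx":0,"wy":0,"wz":0}

```text
clock: 1.8
tcp_pos: [0.5597, -0.1117, 0.2993]
tcp_rot: [-3.136, 0.007, 0.15]
force: [-0.1, -0.4, 0.2]
grip_width: 0.0875
```

```bash
python3 go.py 0.57 0.05 0.3 0.149
```

```text
pos [ 0.5597 -0.1117  0.2993] rot [-3.136  0.007  0.15 ] t 1.8 F [-0.1 -0.4  0.2] w 0.0875
d [ 0.172  -0.7916 -0.0008] w [-0.0036  0.0049  0.0008] rows 3.885093762414167
```

The crop puts the mouth centre at pixel (312.4,210.6), which gives (0.4807,-0.322) and agrees with the top camera. Next I'll look over the tank.

Request:
apply_moves:
  commands:
    - {"dx":0.05,"dy":-0.2,"dz":0,"wx":0,"wy":0,"wz":0}
    - {"dx":0.1,"dy":-0.4,"dz":0,"wx":0,"wy":0,"wz":0}
    - {"dx":0.15,"dy":-0.6,"dz":0,"wx":0,"wy":0,"wz":0}
    - {"dx":0.17,"dy":-0.79,"dz":0,"wx":0,"wy":0,"wz":0}
    - {"dx":0.17,"dy":-0.79,"dz":0,"wx":0,"wy":0,"wz":0}
    - {"dx":0.17,"dy":-0.79,"dz":0,"wx":0,"wy":0,"wz":0}

```text
clock: 2.3
tcp_pos: [0.5686, 0.0502, 0.2999]
tcp_rot: [-3.137, 0.008, 0.152]
force: [0.6, -0.7, -0.1]
grip_width: 0.0878
```

```bash
python3 snap.py wrist wtank;python3 go.py 0.44 0.317 0.25 0.149
```

```text
pos [0.5689 0.0488 0.2999] rot [-3.137  0.008  0.151] t 2.35 F [ 0.3 -0.6 -0.1] w 0.0879
d [-0.434  -1.4216  0.2594] w [-0.0029  0.0053  0.0011] rows 7.236512764797941
```

View pics/wtank.png

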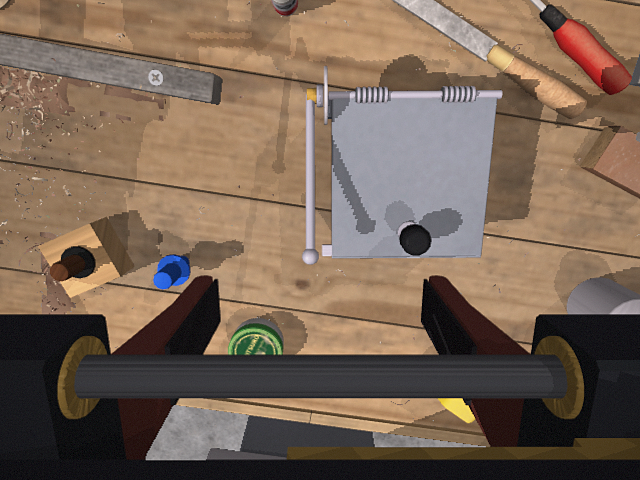

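The wrist view shows the arm tip at (310,257), its pivot at (312,95), the knob at (415,239) and the hinge rod along row 95. I'll triangulate with all three cameras.

```bash
python3 - <<'E'
import pickle,cv2
from h import *
c=pickle.load(open("pics/wtank.pkl","rb"))
cv2.imwrite("pics/wt2.png",cv2.resize(c["im"][205:275,290:440,::-1],None,fx=5,fy=5,interpolation=cv2.INTER_CUBIC))
T=cam("top");S=cam("side")
def tp(u,v,x,y,k): return (x+(u+.5)/k-.5,y+(v+.5)/k-.5)
print(tri([ray(T,*tp(113,473,270,150,6)),ray(S,*tp(446,261,210,180,5)),ray(c,310.3,256.8)]))
print(tri([ray(T,*tp(368,412,270,150,6)),ray(S,*tp(526,182,210,180,5)),ray(c,415,238)]))
print("stop",onz(c,60,271,.077))
print(onz(c,312,95,.088),onz(c,500,94.5,.088),onz(c,333,96,.088), onz(c,327,250,.09),onz(c,332,257,.091),onz(c,482,256,.091))
E
```

```text
(array([0.53219503, 0.05406785, 0.14698302]), [np.float64(0.00047475935961965176), np.float64(0.0012040197448280243), np.float64(0.0010535166796910279)])
(array([ 0.55659115, -0.04069864,  0.12324086]), [np.float64(0.00047220173817453815), np.float64(0.00032732334613783137), np.float64(0.00017245660502126502)])
stop [0.45199741 0.31747183 0.077     ]
[0.66957299 0.07395631 0.088     ] [ 0.69635986 -0.09927202  0.088     ] [0.67165249 0.05441305 0.088     ] [0.5230759  0.03678997 0.09      ] [0.51672737 0.03059351 0.091     ] [ 0.54126126 -0.12143888  0.091     ]
```

View pics/wt2.png

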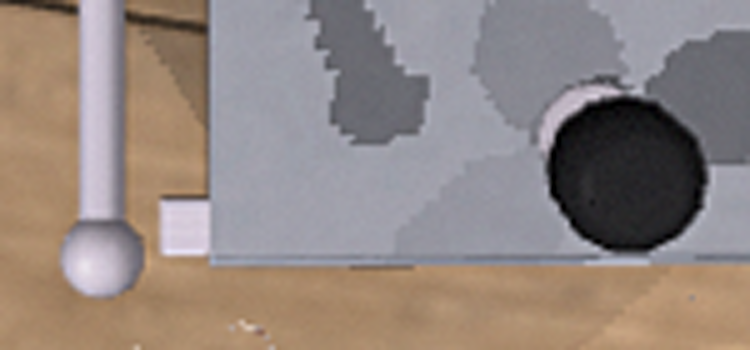

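Request:
apply_moves:
  commands:
    - {"dx":-0.06,"dy":-0.2,"dz":0.04,"wx":0,"wy":0,"wz":0}
    - {"dx":-0.12,"dy":-0.4,"dz":0.08,"wx":0,"wy":0,"wz":0}
    - {"dx":-0.18,"dy":-0.6,"dz":0.12,"wx":0,"wy":0,"wz":0}
    - {"dx":-0.24,"dy":-0.8,"dz":0.16,"wx":0,"wy":0,"wz":0}
    - {"dx":-0.32,"dy":-1,"dz":0.25,"wx":0,"wy":0,"wz":0}
    - {"dx":-0.43,"dy":-1,"dz":0.25,"wx":0,"wy":0,"wz":0}

```text
clock: 2.95
tcp_pos: [0.454, 0.2351, 0.2497]
tcp_rot: [-3.135, 0.009, 0.147]
force: [-0.9, -1.0, -0.3]
grip_width: 0.0877
```

```bash
python3 go.py 0.44 0.317 0.2 0.149
```

```text
pos [0.454  0.2351 0.2497] rot [-3.135  0.009  0.147] t 2.95 F [-0.9 -1.  -0.3] w 0.0877
d [-0.0067 -0.4138  0.2511] w [-0.0042  0.0058 -0.001 ] rows 2.3217535941735603
```

Request:
apply_moves:
  commands:
    - {"dx":0,"dy":-0.2,"dz":0.15,"wx":-0.004,"wy":0.006,"wz":0}
    - {"dx":0.04,"dy":-0.405,"dz":0.3,"wx":-0.004,"wy":0.006,"wz":0}
    - {"dx":0.04,"dy":-0.405,"dz":0.45,"wx":-0.004,"wy":0.006,"wz":0}
    - {"dx":0.04,"dy":-0.405,"dz":0.55,"wx":-0.004,"wy":0.006,"wz":0}
    - {"dx":0.04,"dy":-0.405,"dz":0.55,"wx":-0.004,"wy":0.006,"wz":0}
    - {"dx":0.04,"dy":-0.405,"dz":0.55,"wx":-0.004,"wy":0.006,"wz":0}

```text
clock: 3.45
tcp_pos: [0.4487, 0.315, 0.1393]
tcp_rot: [3.14, 0.003, 0.146]
force: [0.1, -0.4, 0.8]
grip_width: 0.0878
```

```bash
python3 go.py 0.4512 0.3173 0.055 0.149; python3 snap.py wrist wst
```

```text
pos [0.4487 0.315  0.1393] rot [3.14e+00 3.00e-03 1.46e-01] t 3.45 F [ 0.1 -0.4  0.8] w 0.0878
d [ 0.0152 -0.0103  0.4216] w [ 0.0009  0.0018 -0.0022] rows 2.0238991171291163
```

View pics/wst.png

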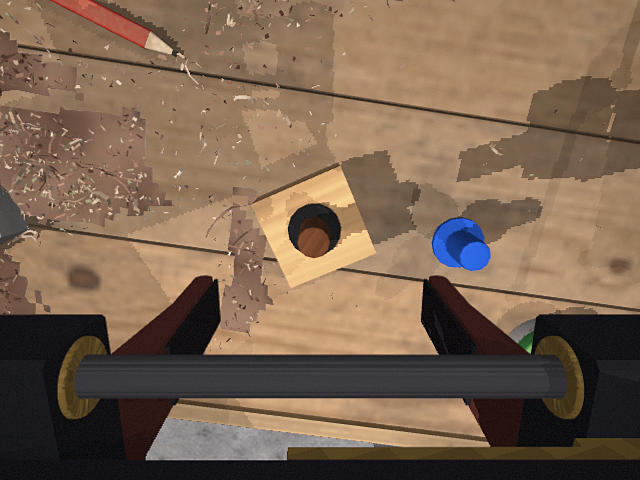

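The stopper (314,240) is centred laterally between the fingers and the blue look-alike is clear. I'll descend.

Request:
apply_moves:
  commands:
    - {"dx":0.015,"dy":-0.01,"dz":0.12,"wx":0,"wy":0.002,"wz":0}
    - {"dx":0.015,"dy":-0.01,"dz":0.24,"wx":0,"wy":0.002,"wz":0}
    - {"dx":0.015,"dy":-0.01,"dz":0.33,"wx":0,"wy":0.002,"wz":0}
    - {"dx":0.015,"dy":-0.01,"dz":0.4,"wx":0,"wy":0.002,"wz":0}
    - {"dx":0.015,"dy":-0.01,"dz":0.42,"wx":0,"wy":0.002,"wz":0}
    - {"dx":0.015,"dy":-0.01,"dz":0.42,"wx":0,"wy":0.002,"wz":0}

```text
clock: 4.0
tcp_pos: [0.4539, 0.3173, 0.0578]
tcp_rot: [-3.141, -0.005, 0.144]
force: [0.1, -0.2, -0.4]
grip_width: 0.0878
```

```bash
python3 go.py 0.4512 0.3173 0.055 0.149
```

```text
pos [0.4539 0.3173 0.0578] rot [-3.141 -0.005  0.144] t 4.0 F [ 0.1 -0.2 -0.4] w 0.0878
d [-0.0135 -0.0017  0.0137] w [-0.0001 -0.003  -0.0035] rows 0.09289115423321284
```

Grip height is fine (pads at 0.050 to 0.077). Closing.

Request:
apply_moves:
  commands:
    - {"dx":-0.012,"dy":0,"dz":0.008,"wx":0,"wy":-0.003,"wz":-0.003}
    - {"dx":-0.012,"dy":0,"dz":0.008,"wx":0,"wy":-0.003,"wz":-0.003}
    - {"dx":-0.012,"dy":0,"dz":0.008,"wx":0,"wy":-0.003,"wz":-0.003}
    - {"dx":-0.012,"dy":0,"dz":0.008,"wx":0,"wy":-0.003,"wz":-0.003}
    - {"dx":-0.012,"dy":0,"dz":0.008,"wx":0,"wy":-0.003,"wz":-0.003}
    - {"dx":-0.012,"dy":0,"dz":0.008,"wx":0,"wy":-0.003,"wz":-0.003}
    - {"dx":-0.012,"dy":0,"dz":0.008,"wx":0,"wy":-0.003,"wz":-0.003}
    - {"dx":-0.012,"dy":0,"dz":0.008,"wx":0,"wy":-0.003,"wz":-0.003}
  fingers: 1

```text
clock: 4.67
tcp_pos: [0.4515, 0.3171, 0.0562]
tcp_rot: [-3.141, -0.0, 0.148]
force: [0.1, -0.6, -0.6]
grip_width: 0.038
```

```bash
python3 go.py 0.4512 0.3173 0.055 0.149
```

```text
pos [0.4515 0.3171 0.0562] rot [-3.141 -0.     0.148] t 4.67 F [ 0.1 -0.6 -0.6] w 0.038
d [-0.0013 -0.0013  0.0059] w [-0.0001 -0.     -0.0003] rows 0.02979623340871048
```

Request:
apply_moves:
  commands:
    - {"dx":0,"dy":0,"dz":0,"wx":0,"wy":0,"wz":0}
    - {"dx":0,"dy":0,"dz":0,"wx":0,"wy":0,"wz":0}
    - {"dx":0,"dy":0,"dz":0,"wx":0,"wy":0,"wz":0}
    - {"dx":0,"dy":0,"dz":0,"wx":0,"wy":0,"wz":0}
    - {"dx":0,"dy":0,"dz":0,"wx":0,"wy":0,"wz":0}

```text
clock: 5.08
tcp_pos: [0.4515, 0.317, 0.0561]
tcp_rot: [-3.142, 0.0, 0.148]
force: [-0.2, 0.3, -0.4]
grip_width: 0.0048
```

```bash
python3 go.py 0.4512 0.3173 0.2 0.149
```

```text
pos [0.4515 0.317  0.0561] rot [-3.142  0.     0.148] t 5.08 F [-0.2  0.3 -0.4] w 0.0048
d [-0.0012 -0.0015 -0.7194] w [-0.      0.0001 -0.0004] rows 3.450380623680474
```

The opening of 4.8 mm is far less than the 22 mm grip, so something is off. I'll look.

```bash
python3 snap.py wrist w2;python3 snap.py side s2;python3 snap.py top t2; python3 - <<'E'
import cv2
s=cv2.imread("pics/s2.png");t=cv2.imread("pics/t2.png")
a=cv2.resize(s[270:390,200:320],None,fx=4,fy=4,interpolation=cv2.INTER_CUBIC)
cv2.imwrite("pics/s2c.png",a)
E
```

```text
(no output)
```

View pics/w2.png

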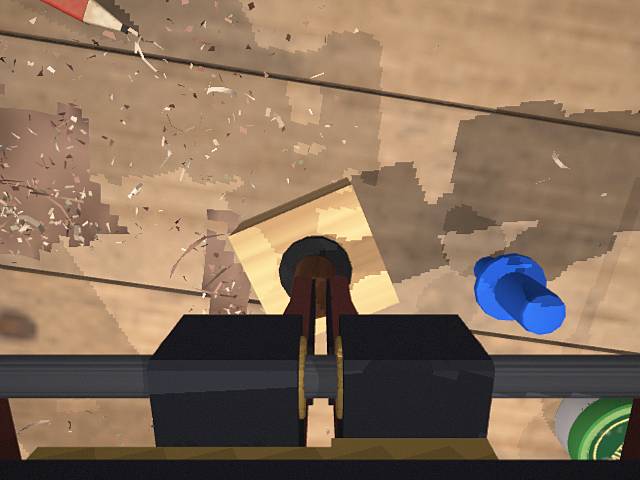

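View pics/s2c.png

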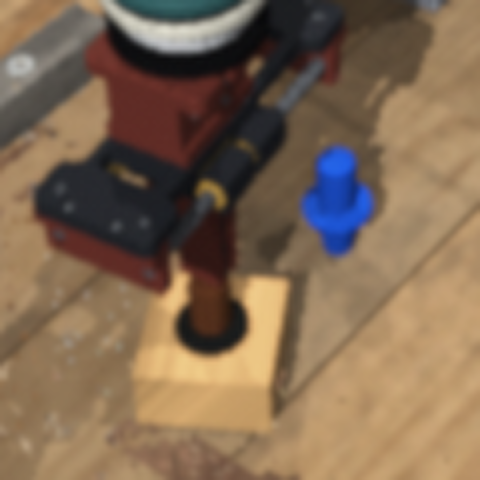

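The side and wrist pictures show the fingers closed just above the stopper's top. The visible fingertips sit about 26 mm behind the reported TCP, not 8 mm ahead as stated. The pad edges in the wrist view, 207 px for 88 mm, confirm this: depth 0.171 gives tool z of about -0.026. I'll reopen and check this as I descend.

Request:
apply_moves:
  commands:
    - {"dx":0,"dy":0,"dz":-0.02,"wx":0,"wy":0,"wz":0}
    - {"dx":0,"dy":0,"dz":-0.02,"wx":0,"wy":0,"wz":0}
    - {"dx":0,"dy":0,"dz":-0.02,"wx":0,"wy":0,"wz":0}
    - {"dx":0,"dy":0,"dz":-0.02,"wx":0,"wy":0,"wz":0}
    - {"dx":0,"dy":0,"dz":-0.02,"wx":0,"wy":0,"wz":0}
    - {"dx":0,"dy":0,"dz":-0.02,"wx":0,"wy":0,"wz":0}
    - {"dx":0,"dy":0,"dz":-0.02,"wx":0,"wy":0,"wz":0}
    - {"dx":0,"dy":0,"dz":-0.02,"wx":0,"wy":0,"wz":0}
  fingers: 0

```text
clock: 5.9
tcp_pos: [0.4514, 0.317, 0.0601]
tcp_rot: [-3.142, 0.0, 0.148]
force: [0.5, 0.4, 0.5]
grip_width: 0.0499
```

```bash
python3 go.py 0.4512 0.3173 0.04 0.149; python3 snap.py side s3; python3 - <<'E'
import cv2
s=cv2.imread("pics/s3.png")
cv2.imwrite("pics/s3c.png",cv2.resize(s[250:390,180:320],None,fx=4,fy=4,interpolation=cv2.INTER_CUBIC))
E
```

```text
pos [0.4514 0.317  0.0601] rot [-3.142  0.     0.148] t 5.9 F [0.5 0.4 0.5] w 0.0499
d [-0.001  -0.0016  0.1005] w [-0.      0.0001 -0.0004] rows 0.4819757751403767
```

View pics/s3c.png

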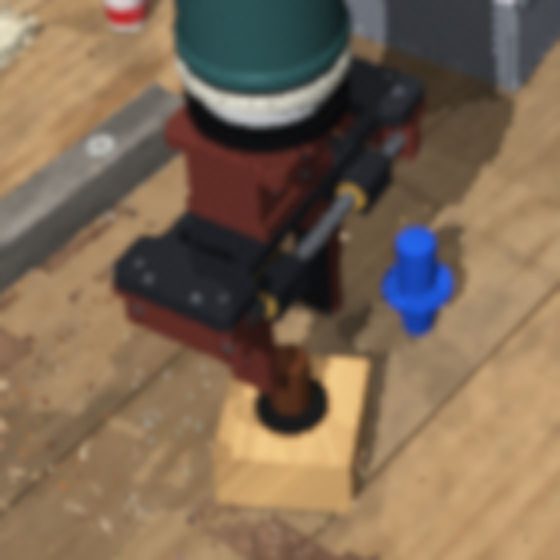

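```bash
python3 - <<'E'
from h import *
S=cam("side")
for w in (.025,.03):
  for sgn in (1,-1):
    for z in (.068,.076,.086,.094):
      p=np.array([.4514-.148*w*sgn,.317+.989*w*sgn,z]);u,v=proj(S,p);print(w,sgn,z,round((u+.5-180)*4-.5),round((v+.5-250)*4-.5))
E
```

```text
0.025 1 0.068 266 400
0.025 1 0.076 265 390
0.025 1 0.086 263 377
0.025 1 0.094 262 366
0.025 -1 0.068 319 334
0.025 -1 0.076 318 323
0.025 -1 0.086 317 310
0.025 -1 0.094 316 300
0.03 1 0.068 260 407
0.03 1 0.076 259 397
0.03 1 0.086 258 384
0.03 1 0.094 257 373
0.03 -1 0.068 324 327
0.03 -1 0.076 323 317
0.03 -1 0.086 322 304
0.03 -1 0.094 321 293
```

The side view gives fingertips at z of about 0.08 with the TCP at 0.060, so the effective tip is about 20 to 26 mm behind the TCP. I'll open fully, then step down watching the force.

Request:
apply_moves:
  commands:
    - {"dx":0,"dy":0,"dz":0,"wx":0,"wy":0,"wz":0}
    - {"dx":0,"dy":0,"dz":0,"wx":0,"wy":0,"wz":0}
    - {"dx":0,"dy":0,"dz":0.05,"wx":0,"wy":0,"wz":0}
    - {"dx":0,"dy":0,"dz":0.1,"wx":0,"wy":0,"wz":0}
    - {"dx":0,"dy":0,"dz":0.13,"wx":0,"wy":0,"wz":0}
    - {"dx":0,"dy":0,"dz":0.15,"wx":0,"wy":0,"wz":0}
    - {"dx":0,"dy":0,"dz":0.15,"wx":0,"wy":0,"wz":0}
  fingers: 0.3

```text
clock: 6.58
tcp_pos: [0.4504, 0.3164, 0.0286]
tcp_rot: [3.141, 0.003, 0.148]
force: [-0.6, -1.2, -0.5]
grip_width: 0.0618
```

```bash
python3 go.py 0.4512 0.3173 0.025 0.149; python3 snap.py side s4; python3 - <<'E'
import cv2
s=cv2.imread("pics/s4.png")
cv2.imwrite("pics/s4c.png",cv2.resize(s[270:390,200:320],None,fx=6,fy=6,interpolation=cv2.INTER_CUBIC)[:600])
E
```

```text
pos [0.4504 0.3164 0.0286] rot [3.141e+00 3.000e-03 1.480e-01] t 6.58 F [-0.6 -1.2 -0.5] w 0.0618
d [ 0.0047 -0.0038  0.0178] w [ 0.0006  0.0018 -0.0004] rows 0.09039530445491073
```

View pics/s4c.png

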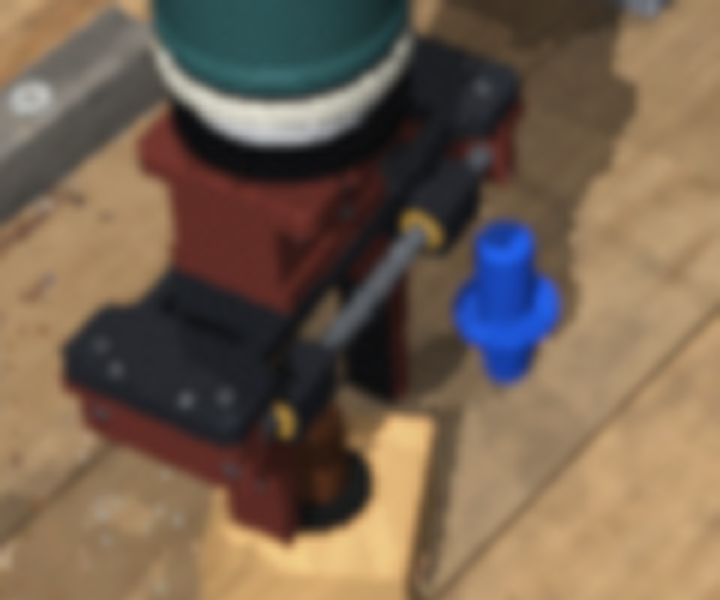

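The fingertips now straddle the stopper's grip with no contact force. Closing.

Request:
apply_moves:
  commands:
    - {"dx":0.004,"dy":-0.003,"dz":0,"wx":0,"wy":0.001,"wz":0}
    - {"dx":0.004,"dy":-0.003,"dz":0,"wx":0,"wy":0.001,"wz":0}
    - {"dx":0.004,"dy":-0.003,"dz":0,"wx":0,"wy":0.001,"wz":0}
    - {"dx":0.004,"dy":-0.003,"dz":0,"wx":0,"wy":0.001,"wz":0}
    - {"dx":0.004,"dy":-0.003,"dz":0,"wx":0,"wy":0.001,"wz":0}
    - {"dx":0.004,"dy":-0.003,"dz":0,"wx":0,"wy":0.001,"wz":0}
    - {"dx":0.004,"dy":-0.003,"dz":0,"wx":0,"wy":0.001,"wz":0}
    - {"dx":0.004,"dy":-0.003,"dz":0,"wx":0,"wy":0.001,"wz":0}
  fingers: 1

```text
clock: 7.3
tcp_pos: [0.4516, 0.3175, 0.0294]
tcp_rot: [3.141, 0.0, 0.148]
force: [0.2, -0.8, 1.2]
grip_width: 0.0214
```

```bash
python3 go.py 0.4512 0.3173 0.2 0.149
```

```text
pos [0.4516 0.3175 0.0294] rot [3.141 0.    0.148] t 7.3 F [ 0.2 -0.8  1.2] w 0.0214
d [-0.0023  0.001  -0.8532] w [ 0.0003  0.     -0.0004] rows 4.091892052451544
```

The opening is 21.4 mm, so the 22 mm stopper grip is held. TCP is 21 mm above the stopper's origin. Lifting slowly at first.

Request:
apply_moves:
  commands:
    - {"dx":0,"dy":0,"dz":-0.05,"wx":0,"wy":0,"wz":0}
    - {"dx":0,"dy":0,"dz":-0.12,"wx":0,"wy":0,"wz":0}
    - {"dx":0,"dy":0,"dz":-0.25,"wx":0,"wy":0,"wz":0}
    - {"dx":0,"dy":0,"dz":-0.4,"wx":0,"wy":0,"wz":0}
    - {"dx":0,"dy":0,"dz":-0.6,"wx":0,"wy":0,"wz":0}
    - {"dx":0,"dy":0,"dz":-0.8,"wx":0,"wy":0,"wz":0}
    - {"dx":0.08,"dy":0.1,"dz":-1,"wx":0,"wy":0,"wz":0}
    - {"dx":0.15,"dy":0.25,"dz":-1,"wx":0,"wy":0,"wz":0}

```text
clock: 7.97
tcp_pos: [0.4916, 0.276, 0.2374]
tcp_rot: [-3.138, -0.011, 0.152]
force: [1.1, 0.2, -0.8]
grip_width: 0.0215
```

```bash
python3 snap.py side s5; python3 snap.py wrist w5; python3 go.py 0.55 0.05 0.25 0.149
```

```text
pos [0.4929 0.2703 0.2332] rot [ 3.141 -0.008  0.146] t 8.07 F [-1.5 -0.6 -0.6] w 0.0217
d [ 0.1228  1.1312 -0.0822] w [ 0.0007 -0.005  -0.0021] rows 5.471612467568459
```

View pics/w5.png

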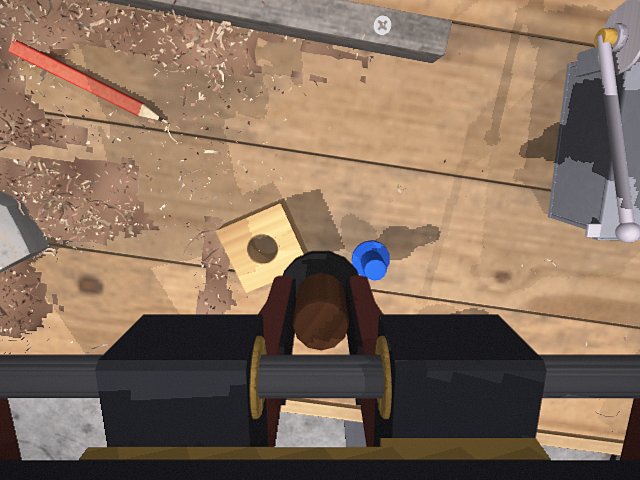

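View pics/s5.png

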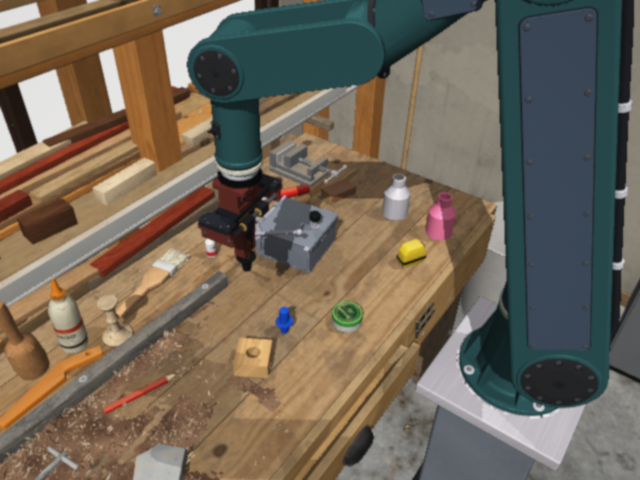

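The stopper is held upright between the pads and the rest hole is empty. Carrying it over to the flask.

Request:
apply_moves:
  commands:
    - {"dx":0.02,"dy":0.2,"dz":-0.08,"wx":0,"wy":-0.005,"wz":0}
    - {"dx":0.04,"dy":0.4,"dz":-0.08,"wx":0,"wy":-0.005,"wz":0}
    - {"dx":0.06,"dy":0.6,"dz":-0.08,"wx":0,"wy":-0.005,"wz":0}
    - {"dx":0.08,"dy":0.8,"dz":-0.08,"wx":0,"wy":-0.005,"wz":0}
    - {"dx":0.1,"dy":1,"dz":-0.08,"wx":0,"wy":-0.005,"wz":0}

```text
clock: 8.48
tcp_pos: [0.5409, 0.0739, 0.2495]
tcp_rot: [3.141, 0.001, 0.146]
force: [1.0, 0.2, -0.3]
grip_width: 0.0215
```

```bash
python3 go.py 0.5 -0.1 0.25 0.149
```

```text
pos [0.5409 0.0739 0.2495] rot [3.141e+00 1.000e-03 1.460e-01] t 8.48 F [ 1.   0.2 -0.3] w 0.0215
d [-0.329   0.8305 -0.0018] w [ 0.0004  0.0006 -0.0018] rows 4.284318885076848
```

Request:
apply_moves:
  commands:
    - {"dx":-0.04,"dy":0.2,"dz":0,"wx":0,"wy":0,"wz":0}
    - {"dx":-0.08,"dy":0.4,"dz":0,"wx":0,"wy":0,"wz":0}
    - {"dx":-0.12,"dy":0.6,"dz":0,"wx":0,"wy":0,"wz":0}
    - {"dx":-0.16,"dy":0.8,"dz":0,"wx":0,"wy":0,"wz":0}
    - {"dx":-0.2,"dy":1,"dz":0,"wx":0,"wy":0,"wz":0}

```text
clock: 8.9
tcp_pos: [0.5292, -0.131, 0.2494]
tcp_rot: [-3.141, 0.002, 0.146]
force: [-0.3, 1.1, -1.0]
grip_width: 0.0214
```

```bash
python3 go.py 0.4807 -0.322 0.22 0.149
```

```text
pos [ 0.5292 -0.131   0.2494] rot [-3.141e+00  2.000e-03  1.460e-01] t 8.9 F [-0.3  1.1 -1. ] w 0.0214
d [-0.379   0.9096  0.1475] w [-0.0002  0.0012 -0.0018] rows 4.778631813957133
```

Request:
apply_moves:
  commands:
    - {"dx":-0.08,"dy":0.2,"dz":0,"wx":0,"wy":0,"wz":0}
    - {"dx":-0.16,"dy":0.4,"dz":0.03,"wx":0,"wy":0,"wz":0}
    - {"dx":-0.24,"dy":0.6,"dz":0.06,"wx":0,"wy":0,"wz":0}
    - {"dx":-0.32,"dy":0.78,"dz":0.1,"wx":0,"wy":0,"wz":0}
    - {"dx":-0.38,"dy":0.91,"dz":0.15,"wx":0,"wy":0.001,"wz":-0.001}
    - {"dx":-0.38,"dy":0.91,"dz":0.15,"wx":0,"wy":0.001,"wz":-0.001}
    - {"dx":-0.38,"dy":0.91,"dz":0.15,"wx":0,"wy":0.001,"wz":-0.001}

```text
clock: 9.48
tcp_pos: [0.479, -0.3226, 0.2184]
tcp_rot: [-3.139, 0.002, 0.144]
force: [0.3, 0.8, -0.8]
grip_width: 0.0211
```

```bash
python3 go.py 0.4807 -0.322 0.16 0.149;python3 snap.py wrist w6;python3 snap.py side s6;python3 snap.py top t6; python3 - <<'E'
import cv2,numpy as np
s=cv2.imread("pics/s6.png");t=cv2.imread("pics/t6.png")
f=lambda a:cv2.resize(a,None,fx=4,fy=4,interpolation=cv2.INTER_CUBIC)
cv2.imwrite("pics/st6.png",np.hstack([f(s[90:230,350:450]),f(t[210:350,410:510])]))
E
```

```text
pos [ 0.479  -0.3226  0.2184] rot [-3.139e+00  2.000e-03  1.440e-01] t 9.48 F [ 0.3  0.8 -0.8] w 0.0211
d [ 0.0092 -0.0007  0.2919] w [-0.0019  0.0014 -0.0032] rows 1.4007739452607568
```

View pics/w6.png

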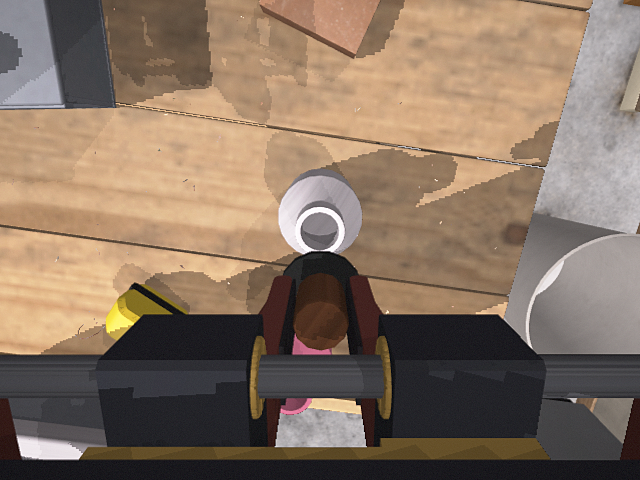

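View pics/st6.png

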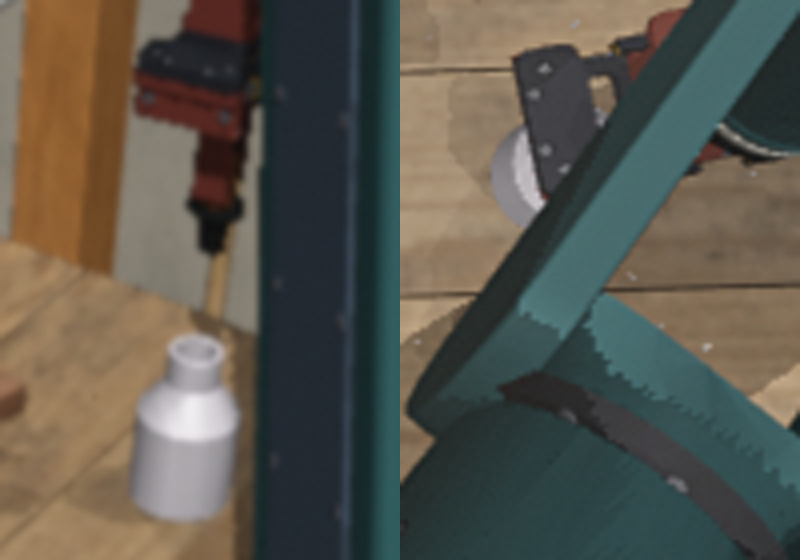

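```bash
python3 - <<'E'
import pickle,cv2
from h import *
c=pickle.load(open("pics/w6.pkl","rb"))
print(onz(c,320,229.5,.12))
im=c["im"][195:360,260:380,::-1].copy();im=cv2.resize(im,None,fx=5,fy=5,interpolation=cv2.INTER_CUBIC)[:600] if 0 else cv2.resize(im,None,fx=3.6,fy=3.6,interpolation=cv2.INTER_CUBIC)
cv2.imwrite("pics/w6c.png",im)
T=c["T"]; s=telemetry.sense(); Rt=R.from_euler('xyz',s["tcp_rot"]).as_matrix()
for z,r in((-.048,.011),(-.009,.0195)):
  for dx,dy in((0,0),(r,0),(-r,0),(0,r),(0,-r)): 
    u,v=proj(c,s["tcp_pos"]+Rt@[dx,dy,z]);print(z,dx,dy,round(u,1),round(v,1), "crop",round((u-260)*3.6),round((v-195)*3.6))
E
```

```text
[ 0.48115252 -0.3223606   0.12      ]
-0.048 0 0 313.9 320.2 crop 194 451
-0.048 0.011 0 313.6 292.7 crop 193 352
-0.048 -0.011 0 314.1 346.7 crop 195 546
-0.048 0 0.011 343.3 320.0 crop 300 450
-0.048 0 -0.011 284.4 320.3 crop 88 451
-0.009 0 0 315.3 282.9 crop 199 316
-0.009 0.0195 0 314.9 242.6 crop 198 171
-0.009 -0.0195 0 315.7 321.1 crop 200 454
-0.009 0 0.0195 357.1 282.7 crop 349 316
-0.009 0 -0.0195 273.6 283.1 crop 49 317
```

View pics/w6c.png

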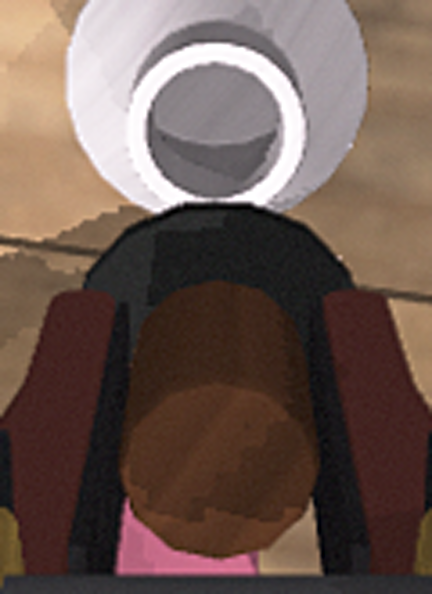

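```bash
python3 - <<'E'
import pickle,cv2
from h import *
s=telemetry.sense();print(s["tcp_pos"],s["tcp_rot"])
S=cam("side")
for z in(.185,.19,.197,.205,.213): print(z,proj(S,[.479,-.3226,z]))
im=S["im"][100:180,375:425,::-1];cv2.imwrite("pics/s7.png",cv2.resize(im,None,fx=8,fy=7,interpolation=cv2.INTER_CUBIC))
E
```

```text
[ 0.48077941 -0.32060348  0.21969916] [-3.14044825e+00  2.10225846e-04  1.48632555e-01]
0.185 (np.float64(402.1377868854761), np.float64(156.39104613471926))
0.19 (np.float64(402.3422434658588), np.float64(154.751531075487))
0.197 (np.float64(402.6299265510261), np.float64(152.44463173512273))
0.205 (np.float64(402.9607872946972), np.float64(149.79149545189733))
0.213 (np.float64(403.29388838151107), np.float64(147.1203941009128))
```

View pics/s7.png

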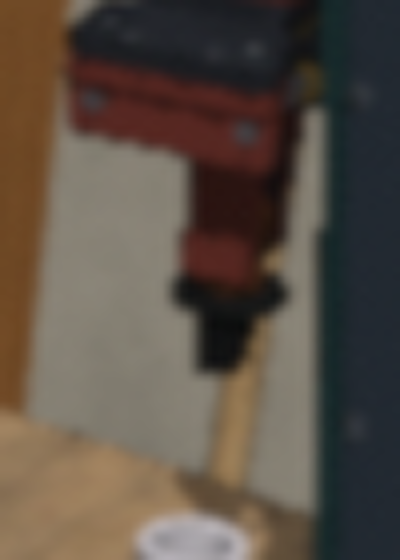

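Side view: the plug's end is at pixel (402.6,152.6), so z is about 0.197 as expected from the grasp. The wrist view puts the mouth at (0.481,-0.322). Descending to put the plug's end just into the mouth.

```bash
python3 go.py 0.481 -0.3215 0.137 0.149
```

```text
pos [ 0.481  -0.3205  0.2199] rot [-3.141 -0.     0.149] t 9.68 F [-0.2 -0.  -1.1] w 0.021
d [-0.0008  0.005   0.4144] w [-0.0004 -0.      0.0002] rows 1.9878126564938967
```

Request:
apply_moves:
  commands:
    - {"dx":0,"dy":0.005,"dz":0.1,"wx":0,"wy":0,"wz":0}
    - {"dx":0,"dy":0.005,"dz":0.2,"wx":0,"wy":0,"wz":0}
    - {"dx":0,"dy":0.005,"dz":0.28,"wx":0,"wy":0,"wz":0}
    - {"dx":0,"dy":0.005,"dz":0.34,"wx":0,"wy":0,"wz":0}
    - {"dx":0,"dy":0.005,"dz":0.39,"wx":0,"wy":0,"wz":0}
    - {"dx":0,"dy":0.005,"dz":0.41,"wx":0,"wy":0,"wz":0}
    - {"dx":0,"dy":0.005,"dz":0.41,"wx":0,"wy":0,"wz":0}

```text
clock: 10.27
tcp_pos: [0.4811, -0.3203, 0.1373]
tcp_rot: [-3.14, 0.001, 0.151]
force: [-0.2, 0.8, 0.8]
grip_width: 0.0215
```

```bash
python3 go.py 0.481 -0.3215 0.112 0.149; python3 snap.py wrist w8; python3 snap.py side s8;python3 - <<'E'
import cv2
a=cv2.imread("pics/s8.png");cv2.imwrite("pics/s8c.png",cv2.resize(a[130:210,370:430],None,fx=7,fy=7,interpolation=cv2.INTER_CUBIC))
a=cv2.imread("pics/w8.png");cv2.imwrite("pics/w8c.png",cv2.resize(a[180:360,220:420],None,fx=3.3,fy=3.3,interpolation=cv2.INTER_CUBIC))
E
```

```text
pos [ 0.4811 -0.3203  0.1373] rot [-3.14e+00  1.00e-03  1.51e-01] t 10.27 F [-0.2  0.8  0.8] w 0.0215
d [-0.0015  0.0061  0.1266] w [-0.0012  0.0005  0.001 ] rows 0.608147546922775
```

View pics/s8c.png

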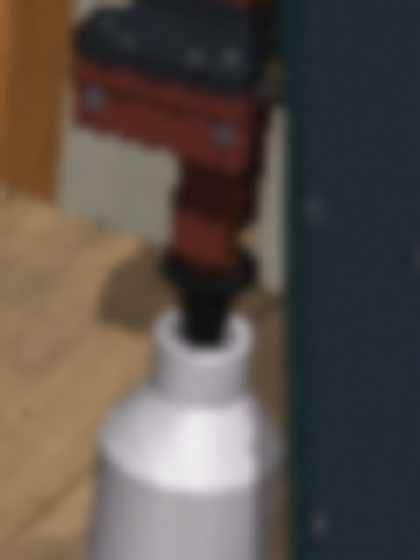

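View pics/w8c.png

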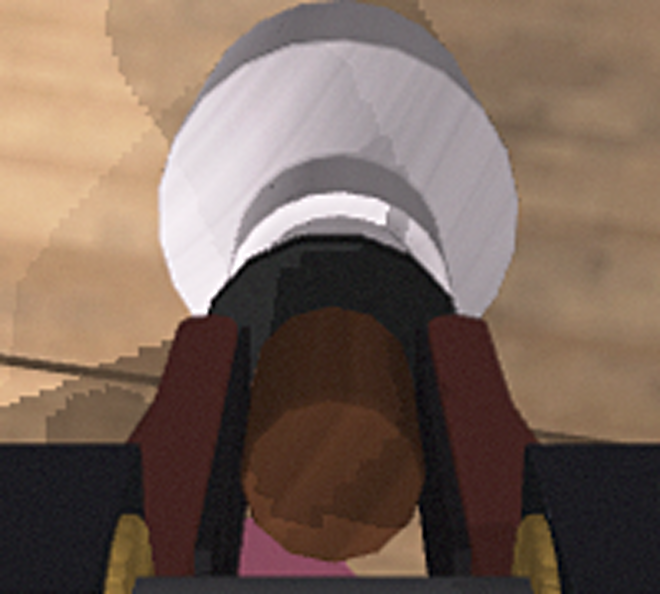

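The plug is entering the mouth; the neck centre lies about 1.5 mm to tool +y. I'll correct that while lowering slowly.

Request:
apply_moves:
  commands:
    - {"dx":0,"dy":0.008,"dz":0,"wx":0,"wy":0,"wz":0}
    - {"dx":0,"dy":0.008,"dz":0.02,"wx":0,"wy":0,"wz":0}
    - {"dx":0,"dy":0.008,"dz":0.04,"wx":0,"wy":0,"wz":0}
    - {"dx":0,"dy":0.008,"dz":0.06,"wx":0,"wy":0,"wz":0}
    - {"dx":0,"dy":0.008,"dz":0.08,"wx":0,"wy":0,"wz":0}
    - {"dx":0,"dy":0.008,"dz":0.09,"wx":0,"wy":0,"wz":0}

```text
clock: 10.87
tcp_pos: [0.4816, -0.3227, 0.1197]
tcp_rot: [-3.141, 0.0, 0.15]
force: [0.3, 0.2, 0.2]
grip_width: 0.0216
```

```bash
python3 go.py 0.481 -0.322 0.111 0.149; python3 snap.py side s9;python3 - <<'E'
import cv2
a=cv2.imread("pics/s9.png");cv2.imwrite("pics/s9c.png",cv2.resize(a[130:210,370:430],None,fx=7,fy=7,interpolation=cv2.INTER_CUBIC))
E
```

```text
pos [ 0.4816 -0.3227  0.1197] rot [-3.141  0.     0.15 ] t 10.87 F [0.3 0.2 0.2] w 0.0216
d [-0.0023 -0.0037  0.0436] w [-0.0005  0.      0.0005] rows 0.21004890840875243
```

View pics/s9c.png

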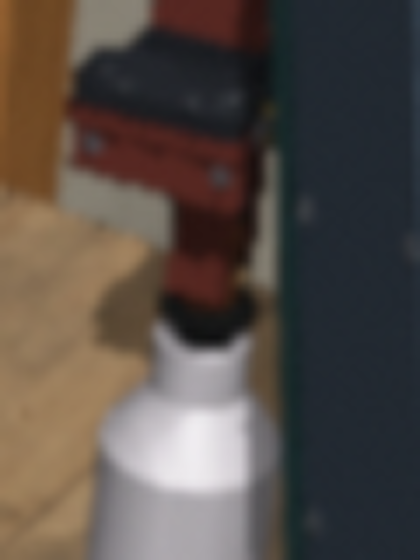

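No contact force so far, with the plug about 22 mm in. Continuing to full seat.

Request:
apply_moves:
  commands:
    - {"dx":-0.002,"dy":-0.003,"dz":0.01,"wx":0,"wy":0,"wz":0}
    - {"dx":-0.002,"dy":-0.003,"dz":0.02,"wx":0,"wy":0,"wz":0}
    - {"dx":-0.002,"dy":-0.003,"dz":0.03,"wx":0,"wy":0,"wz":0}
    - {"dx":-0.002,"dy":-0.003,"dz":0.04,"wx":0,"wy":0,"wz":0}
    - {"dx":-0.002,"dy":-0.003,"dz":0.042,"wx":0,"wy":0,"wz":0}
    - {"dx":-0.002,"dy":-0.003,"dz":0.042,"wx":0,"wy":0,"wz":0}

```text
clock: 11.42
tcp_pos: [0.481, -0.3221, 0.1113]
tcp_rot: [-3.141, 0.0, 0.15]
force: [-0.2, 0.5, 1.6]
grip_width: 0.0211
```

```bash
python3 go.py 0.481 -0.322 0.111 0.149; python3 snap.py side s10;python3 - <<'E'
import cv2
a=cv2.imread("pics/s10.png");cv2.imwrite("pics/s10c.png",cv2.resize(a[130:210,370:430],None,fx=7,fy=7,interpolation=cv2.INTER_CUBIC))
E
```

```text
pos [ 0.481  -0.3221  0.1113] rot [-3.141  0.     0.15 ] t 11.42 F [-0.2  0.5  1.6] w 0.0211
d [-0.     -0.0003  0.0016] w [-0.0007  0.0001  0.0006] rows 0.007726036809437168
```

View pics/s10c.png

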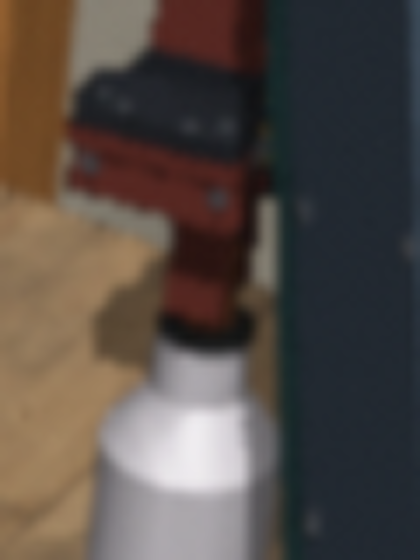

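Request:
apply_moves:
  commands:
    - {"dx":0,"dy":0,"dz":0.004,"wx":0,"wy":0,"wz":0}
    - {"dx":0,"dy":0,"dz":0.008,"wx":0,"wy":0,"wz":0}
    - {"dx":0,"dy":0,"dz":0.01,"wx":0,"wy":0,"wz":0}
    - {"dx":0,"dy":0,"dz":0.01,"wx":0,"wy":0,"wz":0}

```text
clock: 11.8
tcp_pos: [0.4813, -0.3223, 0.1111]
tcp_rot: [-3.142, -0.001, 0.15]
force: [-4.1, 3.4, 14.5]
grip_width: 0.0215
```

```bash
python3 go.py 0.481 -0.322 0.111 0.149
```

```text
pos [ 0.4813 -0.3223  0.1111] rot [-3.142e+00 -1.000e-03  1.500e-01] t 11.8 F [-4.1  3.4 14.5] w 0.0215
d [-0.0013 -0.0016  0.0006] w [-0.     -0.0004  0.0006] rows 0.010210693020658764
```

A firm stop at 14.5 N with TCP at 0.111 puts the origin at about 0.090, so it is seated. Relieve the push and release.

Request:
apply_moves:
  commands:
    - {"dx":0,"dy":0,"dz":-0.002,"wx":0,"wy":0,"wz":0}
    - {"dx":0,"dy":0,"dz":-0.002,"wx":0,"wy":0,"wz":0}
    - {"dx":0,"dy":0,"dz":-0.002,"wx":0,"wy":0,"wz":0}
    - {"dx":0,"dy":0,"dz":-0.002,"wx":0,"wy":0,"wz":0}
    - {"dx":0,"dy":0,"dz":-0.002,"wx":0,"wy":0,"wz":0}
  fingers: 0.3

```text
clock: 12.22
tcp_pos: [0.4812, -0.3221, 0.1111]
tcp_rot: [-3.141, -0.0, 0.15]
force: [-0.1, -0.8, 0.3]
grip_width: 0.0513
```

Request:
apply_moves:
  commands:
    - {"dx":0,"dy":0,"dz":-0.05,"wx":0,"wy":0,"wz":0}
    - {"dx":0,"dy":0,"dz":-0.15,"wx":0,"wy":0,"wz":0}
    - {"dx":0,"dy":0,"dz":-0.3,"wx":0,"wy":0,"wz":0}
    - {"dx":0,"dy":0,"dz":-0.5,"wx":0,"wy":0,"wz":0}
    - {"dx":0,"dy":0,"dz":-0.7,"wx":0,"wy":0,"wz":0}
    - {"dx":0,"dy":0,"dz":-0.8,"wx":0,"wy":0,"wz":0}
    - {"dx":0,"dy":0,"dz":-0.8,"wx":0,"wy":0,"wz":0}

```text
clock: 12.8
tcp_pos: [0.4838, -0.3244, 0.2777]
tcp_rot: [3.134, -0.007, 0.15]
force: [0.2, -0.1, 1.0]
grip_width: 0.0614
```

```bash
python3 go.py 0.55 -0.1 0.25 0.149; python3 snap.py wrist w11; python3 snap.py side s11;python3 - <<'E'
import cv2
a=cv2.imread("pics/s11.png");cv2.imwrite("pics/s11c.png",cv2.resize(a[150:230,370:430],None,fx=7,fy=7,interpolation=cv2.INTER_CUBIC))
E
```

```text
pos [ 0.4838 -0.3244  0.2777] rot [ 3.134 -0.007  0.15 ] t 12.8 F [ 0.2 -0.1  1. ] w 0.0614
d [ 0.4938 -1.0612  0.1342] w [ 0.0051 -0.0048  0.0007] rows 5.650615622736054
```

View pics/w11.png

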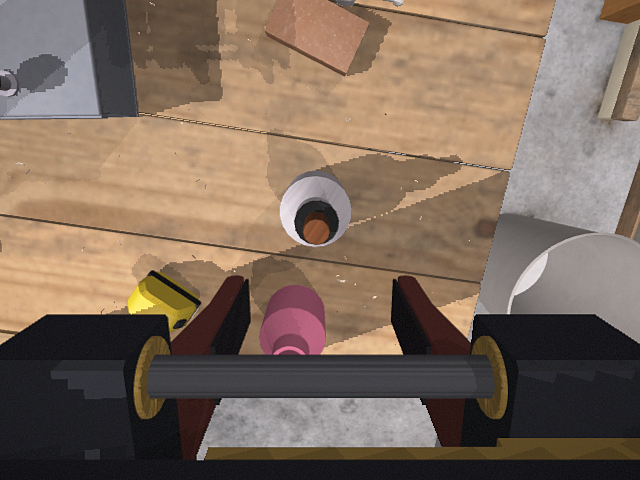

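View pics/s11c.png

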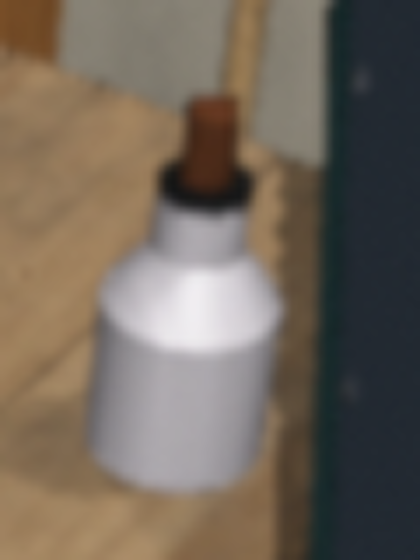

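The stopper sits upright with its flange on the rim, and the flask stands where it did. Now the knob at (0.5566,-0.0407), tank yaw about 0.155. Going above it.

Request:
apply_moves:
  commands:
    - {"dx":0.08,"dy":-0.2,"dz":0.1,"wx":0.005,"wy":-0.005,"wz":0}
    - {"dx":0.16,"dy":-0.4,"dz":0.1,"wx":0.005,"wy":-0.005,"wz":0}
    - {"dx":0.25,"dy":-0.6,"dz":0.1,"wx":0.005,"wy":-0.005,"wz":0}
    - {"dx":0.34,"dy":-0.8,"dz":0.1,"wx":0.005,"wy":-0.005,"wz":0}
    - {"dx":0.42,"dy":-1,"dz":0.1,"wx":0.005,"wy":-0.005,"wz":0}
    - {"dx":0.5,"dy":-1,"dz":0.1,"wx":0.005,"wy":-0.005,"wz":0}

```text
clock: 13.4
tcp_pos: [0.5473, -0.1041, 0.2499]
tcp_rot: [-3.13, 0.011, 0.152]
force: [-1.6, -1.1, 0.4]
grip_width: 0.0616
```

```bash
python3 go.py 0.5566 -0.0407 0.18 0.155
```

```text
pos [ 0.5473 -0.1041  0.2499] rot [-3.13   0.011  0.152] t 13.4 F [-1.6 -1.1  0.4] w 0.0616
d [ 0.0981 -0.3024  0.352 ] w [-0.0074  0.0075 -0.0019] rows 2.274885384645784
```

Request:
apply_moves:
  commands:
    - {"dx":0.05,"dy":-0.15,"dz":0.1,"wx":-0.007,"wy":0.007,"wz":-0.002}
    - {"dx":0.098,"dy":-0.302,"dz":0.2,"wx":-0.007,"wy":0.007,"wz":-0.002}
    - {"dx":0.098,"dy":-0.302,"dz":0.35,"wx":-0.007,"wy":0.007,"wz":-0.002}
    - {"dx":0.098,"dy":-0.302,"dz":0.35,"wx":-0.007,"wy":0.007,"wz":-0.002}
    - {"dx":0.098,"dy":-0.302,"dz":0.35,"wx":-0.007,"wy":0.007,"wz":-0.002}
    - {"dx":0.098,"dy":-0.302,"dz":0.35,"wx":-0.007,"wy":0.007,"wz":-0.002}
    - {"dx":0.098,"dy":-0.302,"dz":0.35,"wx":-0.007,"wy":0.007,"wz":-0.002}

```text
clock: 13.98
tcp_pos: [0.5575, -0.042, 0.1816]
tcp_rot: [3.141, -0.001, 0.154]
force: [-0.9, -1.1, 0.8]
grip_width: 0.0615
```

```bash
python3 go.py 0.5566 -0.0407 0.092 0.155; python3 snap.py wrist w12; python3 snap.py side s12;python3 - <<'E'
import cv2
a=cv2.imread("pics/s12.png");cv2.imwrite("pics/s12c.png",cv2.resize(a[130:270,230:370],None,fx=4,fy=4,interpolation=cv2.INTER_CUBIC))
E
```

```text
pos [ 0.5575 -0.042   0.1816] rot [ 3.141e+00 -1.000e-03  1.540e-01] t 13.98 F [-0.9 -1.1  0.8] w 0.0615
d [-0.0037 -0.0071  0.448 ] w [ 0.0001 -0.0006 -0.0008] rows 2.148954264485422
```

View pics/w12.png

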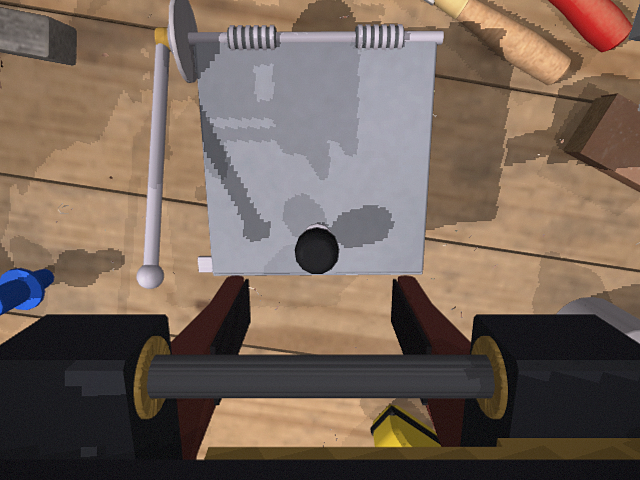

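View pics/s12c.png

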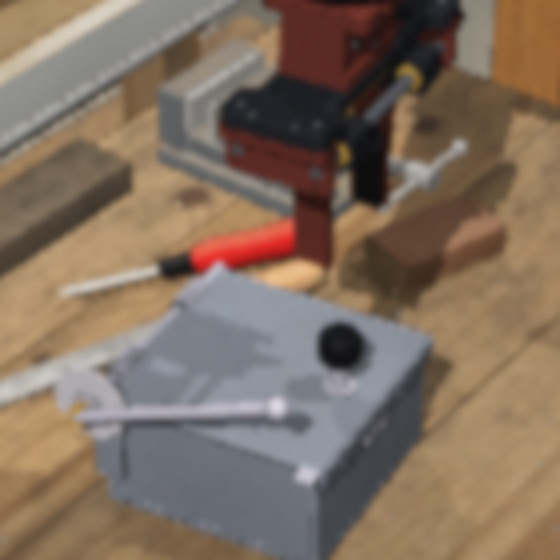

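The knob (317,250) is centred between the fingers. Descending so the pads straddle the head, to TCP 0.086.

Request:
apply_moves:
  commands:
    - {"dx":-0.004,"dy":-0.007,"dz":0.15,"wx":0,"wy":0,"wz":0}
    - {"dx":-0.004,"dy":-0.007,"dz":0.28,"wx":0,"wy":0,"wz":0}
    - {"dx":-0.004,"dy":-0.007,"dz":0.38,"wx":0,"wy":0,"wz":0}
    - {"dx":-0.004,"dy":-0.007,"dz":0.44,"wx":0,"wy":0,"wz":0}
    - {"dx":-0.004,"dy":-0.007,"dz":0.475,"wx":0,"wy":0,"wz":0}
    - {"dx":-0.004,"dy":-0.007,"dz":0.475,"wx":0,"wy":0,"wz":0}
    - {"dx":-0.004,"dy":-0.007,"dz":0.475,"wx":0,"wy":0,"wz":0}

```text
clock: 14.67
tcp_pos: [0.5574, -0.0412, 0.0875]
tcp_rot: [3.141, -0.003, 0.153]
force: [-0.5, -0.4, 1.1]
grip_width: 0.0614
```

```bash
python3 go.py 0.5566 -0.0407 0.086 0.155; python3 snap.py wrist w13; python3 snap.py side s13;python3 - <<'E'
import cv2
a=cv2.imread("pics/s13.png");cv2.imwrite("pics/s13c.png",cv2.resize(a[160:260,240:350],None,fx=6,fy=6,interpolation=cv2.INTER_CUBIC))
E
```

```text
pos [ 0.5574 -0.0412  0.0875] rot [ 3.141e+00 -3.000e-03  1.530e-01] t 14.67 F [-0.5 -0.4  1.1] w 0.0614
d [-0.0036 -0.0031  0.0077] w [ 0.0004 -0.0017 -0.0013] rows 0.043458011904745374
```

View pics/w13.png

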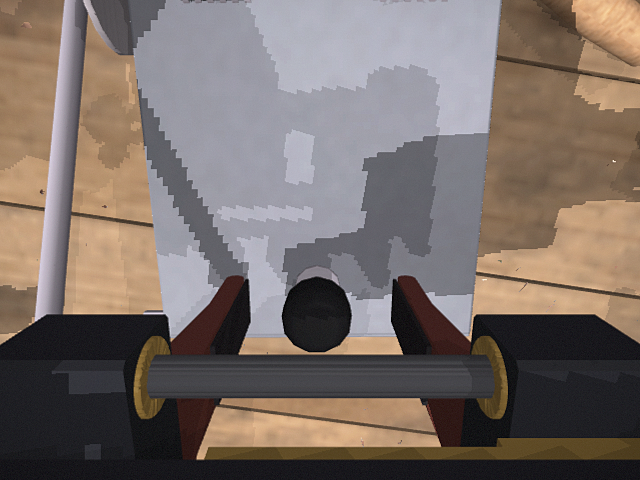

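View pics/s13c.png

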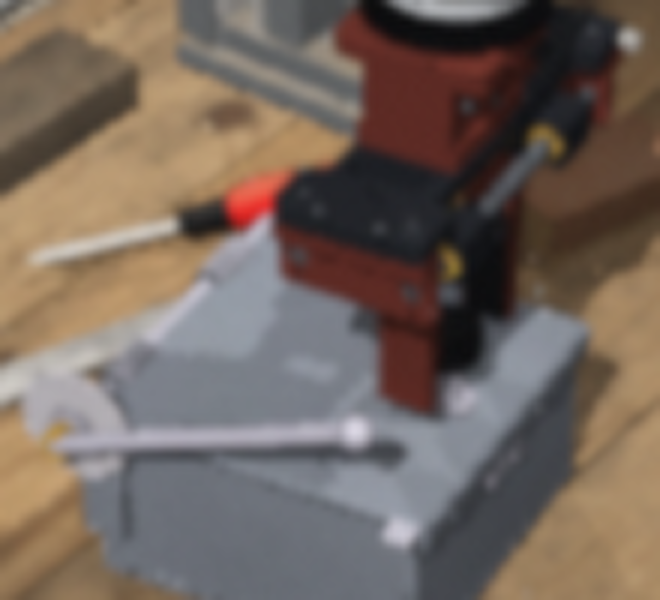

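The fingers straddle the knob head (317,315) and the setting arm is clear. Closing on it.

Request:
apply_moves:
  commands:
    - {"dx":-0.004,"dy":-0.003,"dz":0,"wx":0,"wy":0,"wz":0}
    - {"dx":-0.004,"dy":-0.003,"dz":0,"wx":0,"wy":0,"wz":0}
    - {"dx":-0.004,"dy":-0.003,"dz":0,"wx":0,"wy":0,"wz":0}
    - {"dx":-0.004,"dy":-0.003,"dz":0,"wx":0,"wy":0,"wz":0}
    - {"dx":-0.004,"dy":-0.003,"dz":0,"wx":0,"wy":0,"wz":0}
    - {"dx":-0.004,"dy":-0.003,"dz":0,"wx":0,"wy":0,"wz":0}
    - {"dx":-0.004,"dy":-0.003,"dz":0,"wx":0,"wy":0,"wz":0}
    - {"dx":-0.004,"dy":-0.003,"dz":0,"wx":0,"wy":0,"wz":0}
  fingers: 1

```text
clock: 15.43
tcp_pos: [0.5569, -0.0397, 0.0881]
tcp_rot: [-3.141, -0.004, 0.153]
force: [0.0, 5.4, 1.2]
grip_width: 0.0268
```

```bash
cat > arc.py <<'E'
import sys
from h import *
# knob path: shift from shut angle a0 to a
s=telemetry.sense();print(s["tcp_pos"].round(4),s["tcp_rot"].round(3),s["force"].round(1),s["grip_width"])
a0=float(sys.argv[1])
def k(a): return np.array([-.130*np.cos(a)-.035*np.sin(a)*-1*-1 if 0 else -.130*np.cos(a)+.035*np.sin(a), .130*np.sin(a)+.035*np.cos(a)])
for a in map(float,sys.argv[2:]):
    d=k(a)-k(a0); print(a,"tank dx,dz mm",(d*1e3).round(2),"share dx dz",(d[0]/.2).round(4),(-d[1]/.2).round(4))
E
python3 arc.py 0 .05 .1 .15 .2 .25 .3 .35 .39
```

```text
[ 0.5569 -0.0397  0.0881] [-3.141 -0.004  0.153] [0.  5.4 1.2] 0.02676205326062059
0.05 tank dx,dz mm [1.91 6.45] share dx dz 0.0096 -0.0323
0.1 tank dx,dz mm [ 4.14 12.8 ] share dx dz 0.0207 -0.064
0.15 tank dx,dz mm [ 6.69 19.03] share dx dz 0.0335 -0.0952
0.2 tank dx,dz mm [ 9.54 25.13] share dx dz 0.0477 -0.1256
0.25 tank dx,dz mm [12.7  31.07] share dx dz 0.0635 -0.1554
0.3 tank dx,dz mm [16.15 36.85] share dx dz 0.0807 -0.1843
0.35 tank dx,dz mm [19.88 42.45] share dx dz 0.0994 -0.2123
0.39 tank dx,dz mm [23.07 46.8 ] share dx dz 0.1153 -0.234
```

The knob is held at 26.8 mm (28 mm head). Raising along the arc, first to about 0.3.

Request:
apply_moves:
  commands:
    - {"dx":0.004,"dy":0,"dz":-0.016,"wx":0,"wy":0,"wz":0}
    - {"dx":0.01,"dy":0,"dz":-0.032,"wx":0,"wy":0,"wz":0}
    - {"dx":0.021,"dy":0,"dz":-0.064,"wx":0,"wy":0,"wz":0}
    - {"dx":0.034,"dy":0,"dz":-0.095,"wx":0,"wy":0,"wz":0}
    - {"dx":0.048,"dy":0,"dz":-0.126,"wx":0,"wy":0,"wz":0}
    - {"dx":0.064,"dy":0,"dz":-0.155,"wx":0,"wy":0,"wz":0}
    - {"dx":0.081,"dy":0,"dz":-0.184,"wx":0,"wy":0,"wz":0}
    - {"dx":0.081,"dy":0,"dz":-0.184,"wx":0,"wy":0,"wz":0}

```text
clock: 16.1
tcp_pos: [0.5727, -0.0371, 0.126]
tcp_rot: [-3.141, -0.003, 0.153]
force: [-2.5, 2.9, -6.2]
grip_width: 0.0265
```

```bash
python3 go.py 0.57 -0.04 0.12 0.155; python3 snap.py wrist w14; python3 snap.py top t14; python3 snap.py side s14;python3 - <<'E'
import cv2
a=cv2.imread("pics/s14.png");cv2.imwrite("pics/s14c.png",cv2.resize(a[160:260,240:350],None,fx=6,fy=6,interpolation=cv2.INTER_CUBIC))
a=cv2.imread("pics/t14.png");cv2.imwrite("pics/t14c.png",cv2.resize(a[150:250,270:380],None,fx=6,fy=6,interpolation=cv2.INTER_CUBIC))
E
```

```text
pos [ 0.5727 -0.0371  0.126 ] rot [-3.141e+00 -3.000e-03  1.530e-01] t 16.1 F [-2.5  2.9 -6.2] w 0.0265
d [-0.0155  0.0123  0.0301] w [-0.0003 -0.0021 -0.0011] rows 0.1727383716004486
```

View pics/w14.png

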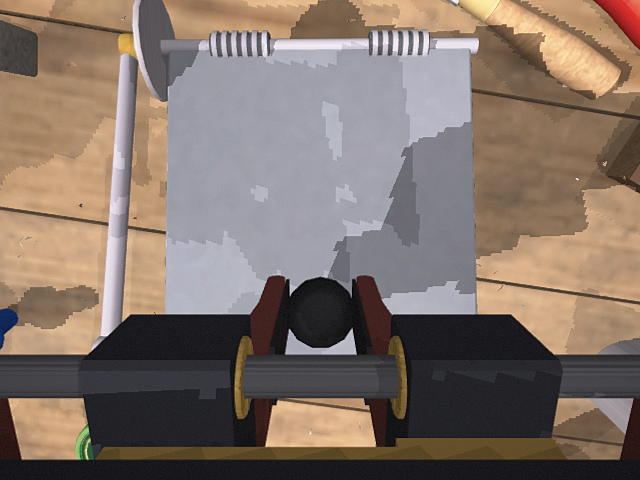

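View pics/s14c.png

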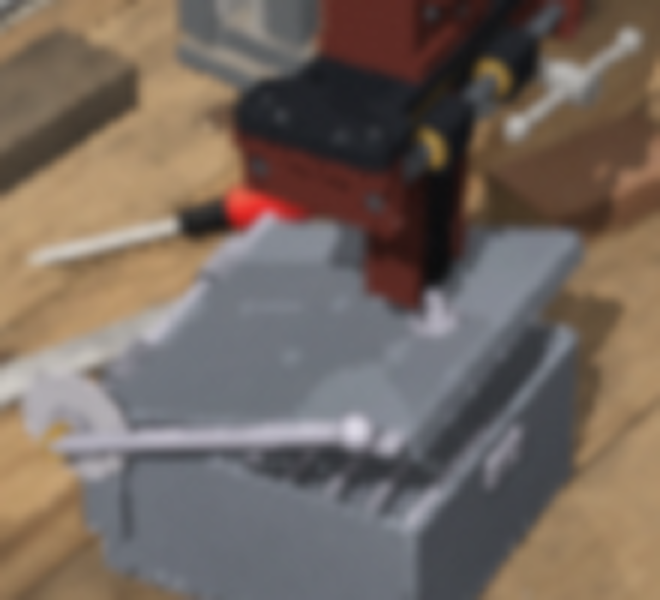

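View pics/t14c.png

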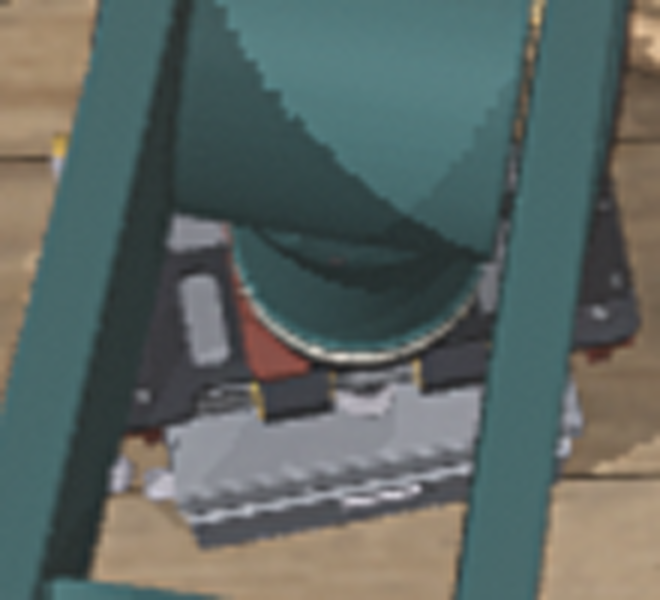

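```bash
cat > ang.py <<'E'
import pickle
from h import *
from scipy.optimize import least_squares
def tp(u,v,x,y,k): return np.array((x+(u+.5)/k-.5,y+(v+.5)/k-.5))
T=pickle.load(open("pics/t6.pkl","rb"));S=pickle.load(open("pics/s6.pkl","rb"));W=pickle.load(open("pics/wtank.pkl","rb"));W2=pickle.load(open("pics/w12.pkl","rb"))
def pt(q,r,l,h,a):
    H=np.array([q[0],q[1],.088]);y=q[2];ex=np.array([np.cos(y),np.sin(y),0]);ey=np.array([-np.sin(y),np.cos(y),0]);ez=np.array([0,0,1])
    return H+ey*l+ex*(-r*np.cos(a)+h*np.sin(a))+ez*(r*np.sin(a)+h*np.cos(a))
k5=lambda u,v:tp(u,v,210,180,5);k6=lambda u,v:tp(u,v,270,150,6)
obs=[(T,k6(113,473),'tip'),(S,k5(446,261),'tip'),(W,(310.3,256.8),'tip'),(W2,(150,277),'tip'),
(T,k6(368,412),'knob'),(S,k5(526,182),'knob'),(W,(415,238.5),'knob'),(W2,(317,250.5),'knob'),
(T,k6(172,518),'ton'),(S,k5(483,343),'ton'),(W,(327,250),'ton'),(W2,(206,264),'ton')]
def P(q,n):
    return pt(q,.150,.097,0,q[3]) if n=='tip' else pt(q,.130,0,.035,0) if n=='knob' else pt(q,.150,q[4],0,0)
def fun(q): return np.concatenate([np.array(proj(c,P(q,n)))-p for c,p,n in obs])
r=least_squares(fun,[.685,-.021,.154,.39,.082],loss='soft_l1')
q=r.x
if __name__=="__main__":
    print(q.round(4));print(r.fun.reshape(-1,2).round(1))
E
python3 ang.py; python3 - <<'E'
from ang import *
from scipy.optimize import minimize_scalar
# side s14: ball (357,431), tongue (385,440) in crop 240,160,x6
for nm,p,l in (("ball",tp(357,431,240,160,6),.097),("tongue",tp(385,440,240,160,6),q[4])):
    m=minimize_scalar(lambda a:np.sum((np.array(proj(S,pt(q,.150,l,0,a)))-p)**2),bounds=(0,1),method='bounded');print(nm,m.x,m.fun**.5)
for a in(.3,.35,.4): print(a,proj(S,pt(q,.15,.097,0,a)),proj(S,pt(q,.15,q[4],0,a)))
E
```

```text
[ 0.6838 -0.019   0.1678  0.4075  0.0818]
[[-0.   0.2]
 [ 0.7 -0.4]
 [ 0.1 -0.6]
 [ 0.1 -0.6]
 [-0.1  0.2]
 [ 0.4  0.3]
 [-0.2  0.6]
 [-0.1 -0.8]
 [-0.4  0.5]
 [ 1.   0.6]
 [ 0.   0.2]
 [ 0.1  0.5]]
ball 0.4108965311981532 0.3882489440186935
tongue 0.31620296549585547 0.7142199520427045
0.3 (np.float64(301.6897133878552), np.float64(237.22640614912385)) (np.float64(304.708148541136), np.float64(233.55347857982125))
0.35 (np.float64(300.76060120994833), np.float64(234.54666883701603)) (np.float64(303.79475775527465), np.float64(230.88467857404402))
0.4 (np.float64(299.69114627287473), np.float64(231.85120468025463)) (np.float64(302.7417741519673), np.float64(228.20087350229173))
```

Fitting all views gives a setting arm angle of about 0.408 (residuals under 1 px). The lid is now at about 0.31 by TCP rise and by the tongue in the side view. Raising about 0.09 more, then comparing tongue and ball directly.

```bash
python3 arc.py .308 .35 .38 .4 .408
```

```text
[ 0.5719 -0.0372  0.1248] [-3.141e+00 -2.000e-03  1.530e-01] [-3.1  1.2 -5.9] 0.026859767589809538
0.35 tank dx,dz mm [3.16 4.69] share dx dz 0.0158 -0.0235
0.38 tank dx,dz mm [5.53 7.96] share dx dz 0.0276 -0.0398
0.4 tank dx,dz mm [ 7.16 10.1 ] share dx dz 0.0358 -0.0505
0.408 tank dx,dz mm [ 7.83 10.94] share dx dz 0.0392 -0.0547
```

Request:
apply_moves:
  commands:
    - {"dx":0.008,"dy":0,"dz":-0.012,"wx":0,"wy":0,"wz":0}
    - {"dx":0.016,"dy":0,"dz":-0.024,"wx":0,"wy":0,"wz":0}
    - {"dx":0.026,"dy":0,"dz":-0.038,"wx":0,"wy":0,"wz":0}
    - {"dx":0.034,"dy":0,"dz":-0.049,"wx":0,"wy":0,"wz":0}
    - {"dx":0.038,"dy":0,"dz":-0.054,"wx":0,"wy":0,"wz":0}
    - {"dx":0.038,"dy":0,"dz":-0.054,"wx":0,"wy":0,"wz":0}
    - {"dx":0.038,"dy":0,"dz":-0.054,"wx":0,"wy":0,"wz":0}
    - {"dx":0.038,"dy":0,"dz":-0.054,"wx":0,"wy":0,"wz":0}

```text
clock: 16.92
tcp_pos: [0.579, -0.0361, 0.1355]
tcp_rot: [-3.141, -0.002, 0.153]
force: [-2.9, 1.7, -6.0]
grip_width: 0.0268
```

```bash
python3 arc.py .4 .408;python3 snap.py top t15; python3 snap.py side s15;python3 - <<'E'
import cv2
a=cv2.imread("pics/s15.png");cv2.imwrite("pics/s15c.png",cv2.resize(a[210:250,270:330],None,fx=12,fy=12,interpolation=cv2.INTER_CUBIC))
cv2.imwrite("pics/s15b.png",cv2.resize(a[160:260,240:350],None,fx=6,fy=6,interpolation=cv2.INTER_CUBIC))
a=cv2.imread("pics/t15.png");cv2.imwrite("pics/t15c.png",cv2.resize(a[200:250,275:335],None,fx=10,fy=10,interpolation=cv2.INTER_CUBIC))
E
```

```text
[ 0.579  -0.0361  0.1355] [-3.141e+00 -2.000e-03  1.530e-01] [-2.9  1.7 -6. ] 0.026830044784982177
0.408 tank dx,dz mm [0.67 0.85] share dx dz 0.0033 -0.0042
```

View pics/s15b.png

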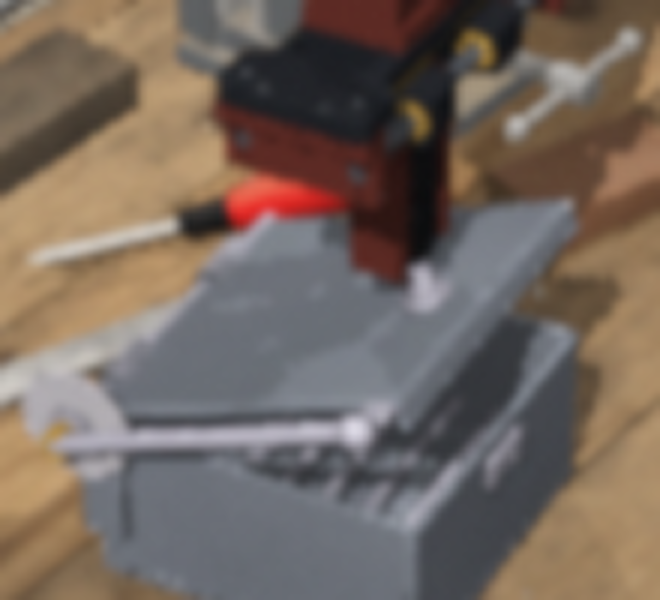

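View pics/s15c.png

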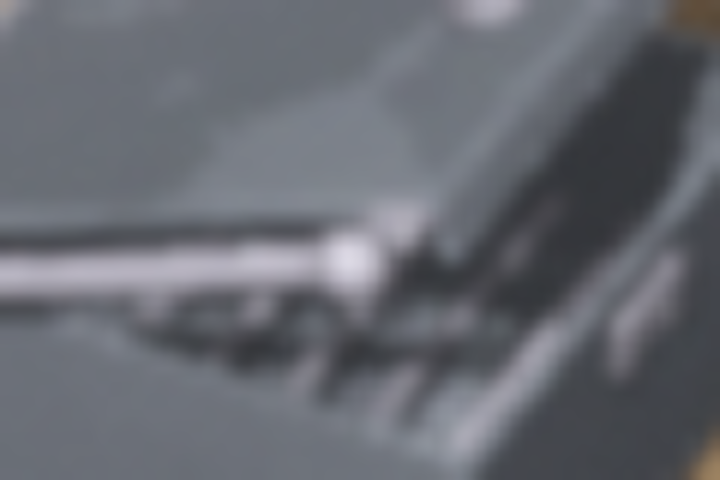

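View pics/t15c.png

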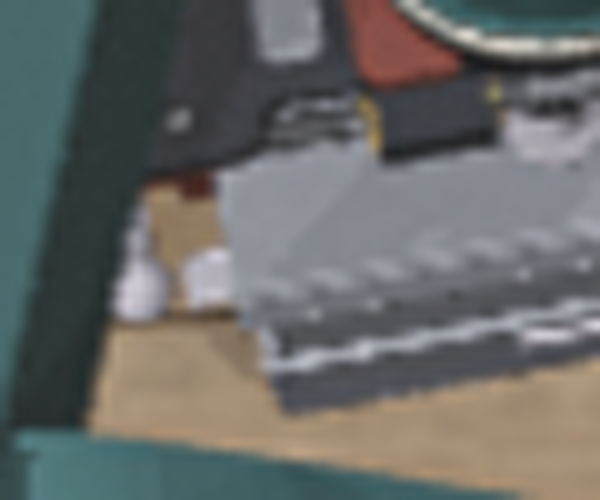

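```bash
python3 - <<'E'
from ang import *
from scipy.optimize import minimize_scalar
def best(c,p,l):
    m=minimize_scalar(lambda a:np.sum((np.array(proj(c,pt(q,.150,l,0,a)))-np.array(p))**2),bounds=(0,1),method='bounded');return round(m.x,3),round(m.fun**.5,2)
print("side ball",best(S,tp(355,263,270,210,12),.097),"tongue",best(S,tp(393,222,270,210,12),q[4]))
print("top ball",best(T,tp(141,288,275,200,10),.097),"tongue",best(T,tp(211,277,275,200,10),q[4]))
print(proj(T,pt(q,.15,.097,0,.4075)),proj(T,pt(q,.15,q[4],0,.4075)),proj(T,pt(q,.15,q[4],0,.38)))
E
```

```text
side ball (np.float64(0.41), np.float64(0.37)) tongue (np.float64(0.406), np.float64(0.35))
top ball (np.float64(0.412), np.float64(0.32)) tongue (np.float64(0.404), np.float64(0.47))
(np.float64(288.385347738385), np.float64(228.60037749130214)) (np.float64(295.16181549491154), np.float64(227.24490673741101)) (np.float64(295.4082455250035), np.float64(228.20586016112392))
```

Tongue against ball: side view 0.406 to 0.410, top view 0.404 to 0.412, and TCP rise gives about 0.396. So the lid is slightly low, by roughly 0.01 rad. Nudging about 1 mm up the arc.

Request:
apply_moves:
  commands:
    - {"dx":0.002,"dy":0,"dz":-0.003,"wx":0,"wy":0,"wz":0}
    - {"dx":0.0035,"dy":0,"dz":-0.005,"wx":0,"wy":0,"wz":0}
    - {"dx":0.0035,"dy":0,"dz":-0.005,"wx":0,"wy":0,"wz":0}
    - {"dx":0.0035,"dy":0,"dz":-0.005,"wx":0,"wy":0,"wz":0}
    - {"dx":0.0035,"dy":0,"dz":-0.005,"wx":0,"wy":0,"wz":0}
    - {"dx":0.0035,"dy":0,"dz":-0.005,"wx":0,"wy":0,"wz":0}

```text
clock: 17.52
tcp_pos: [0.5797, -0.0359, 0.1365]
tcp_rot: [-3.141, -0.002, 0.153]
force: [-1.7, 1.3, -7.2]
grip_width: 0.0268
```

```bash
python3 arc.py .4 .408;python3 snap.py top t16; python3 snap.py side s16;python3 - <<'E'
import cv2
a=cv2.imread("pics/s16.png");cv2.imwrite("pics/s16c.png",cv2.resize(a[210:250,270:330],None,fx=12,fy=12,interpolation=cv2.INTER_CUBIC))
a=cv2.imread("pics/t16.png");cv2.imwrite("pics/t16c.png",cv2.resize(a[200:250,275:335],None,fx=10,fy=10,interpolation=cv2.INTER_CUBIC))
E
python3 arc.py .4 .408
```

```text
[ 0.5797 -0.0359  0.1365] [-3.141e+00 -2.000e-03  1.530e-01] [-1.7  1.3 -7.2] 0.026807502778532766
0.408 tank dx,dz mm [0.67 0.85] share dx dz 0.0033 -0.0042
[ 0.5798 -0.036   0.1365] [-3.141e+00 -2.000e-03  1.530e-01] [-1.5  1.2 -6.4] 0.026812158159783297
0.408 tank dx,dz mm [0.67 0.85] share dx dz 0.0033 -0.0042
```

View pics/s16c.png

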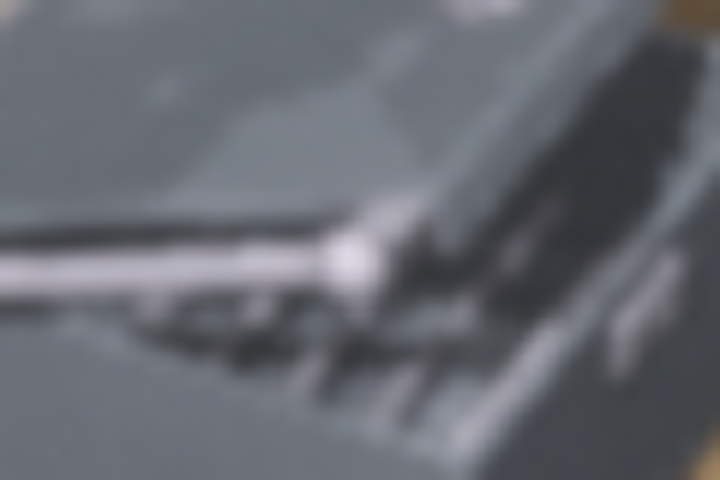

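View pics/t16c.png

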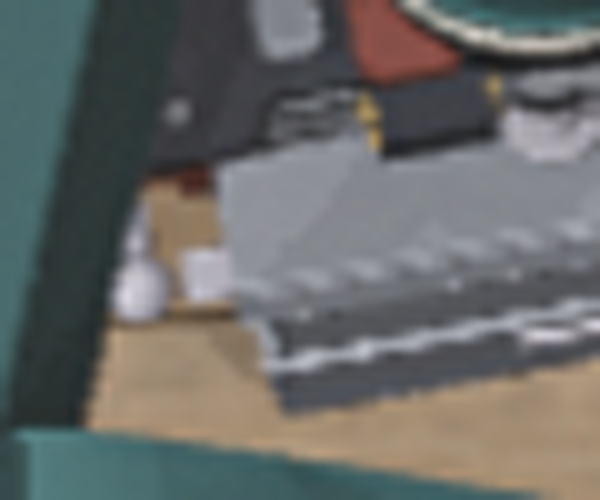

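View pics/s16.png

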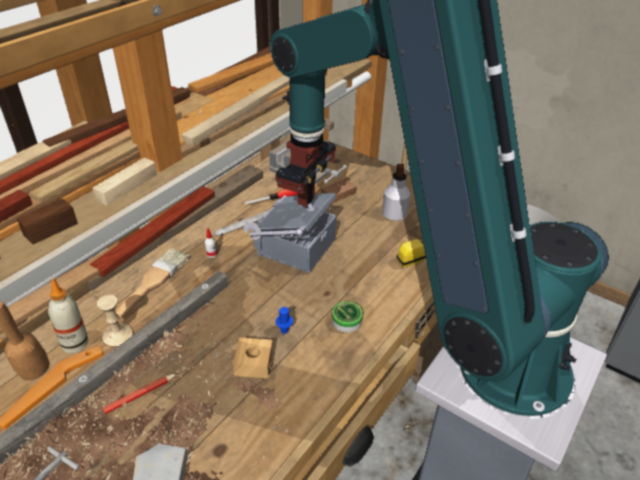

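Top view: ball at (140,288) and tongue at (207,274), an offset of (67,-14) against (68,-13.6) predicted for equal angles. The setting arm hasn't moved, the hold is steady and the flask is still stoppered. Handing in.

```bash
python3 -c "
from plant import workorder,telemetry
print(workorder.finish_job())
print(telemetry.sense()['clock'])"
```

```text
the job is handed in; nothing more can be done
None
the job is handed in; nothing more can be done
```

I closed the flask with the stopper, then raised the tank's lid by its knob into line with the setting arm. I handed the job in at about 17.6 s with the gripper still holding the knob.

**Flask:** the stopper came down to a firm stop at 14.5 N, with its origin at about 0.090 m. After release the pictures showed it upright with its flange on the rim. The flask stood in place.

**Lid:** I fitted the setting arm's angle from several views at about 0.408 rad.
- **Top view:** the tongue and the arm's ball were offset by (67, -14) px, against (68, -13.6) px predicted when lid and arm are in line.
- **Tool height:** its rise puts the lid at about 0.404 rad.
- **Hold:** it was steady, with about 6–7 N down and the fingers 26.8 mm apart on the knob.

**Other things:** the arm's ball stayed at the same spot in the side view throughout. I saw no bystander or look-alike move in the last pictures, though I did not measure them.

**Checks that disagreed:**
- The fingertips appear to sit about 20–26 mm behind the reported TCP, not 8 mm ahead as stated. My first try at gripping the stopper therefore closed just above it. I corrected the height from the pictures and nothing was disturbed.
- Before the last 1 mm nudge, the tool height gave the lid as 0.396 rad while the cameras gave 0.404–0.406. The lid angle is therefore uncertain by roughly 0.01 rad.

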